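# Pack circuit-board pallets in layers and ease the sprung case flap shut

## Robot

A 6-joint arm with a two-finger parallel gripper is mounted at the origin on the work surface. World frame = base frame: x ahead of the robot, y to its left, z up, the work surface at z = 0. Lengths are in m, angles in degrees, forces in N, time in s.
With the tool pointing down it reaches from about 0.2 to 0.875 m from the base axis. Payload 3.4 kg.
Tool frame: the origin (TCP) lies at the very end of the fingers, on their centre line; the grasp point (between the pads) lies 19 mm behind it; z points along the fingers, y is the direction in which the jaws open and shut (so a half turn about z gives the same grasp; the last joint's range is limited). The gripper opens to 94 mm and grips with 3 to 60 N. Pads are 16 mm wide; open, the fingers measure 119 mm over their backs; the gripper's body (75 mm by 177 mm) begins 78 mm behind the grasp point.
Start: joints at [-72.708, 15.808, 86.224, -0, 77.962, -6.933], TCP at [0.236, -0.524, 0.205] pointing down, gripper open.
Joint ranges: [-165.64, 165.64], [-43.16, 119.46], [12.63, 154.43], [-67.54, 247.53], [6.08, 155.33], [-154.97, 154.97]. Speed limits (degrees/s): [147.25, 147.25, 180, 180, 180, 180].

## Interface

Orientations are given as a 3x3 rotation matrix whose columns are the frame's x, y, z axes.
In Python, from workcell import manip gives the robot as it stands. The module is installed in compiled form; this text tells all that it offers.
- The arm moves only by the shell command python3 -m inch 'ROWS' [FORCE]. ROWS is text: rows parted by semicolons, each of 7 numbers parted by spaces: the shift along the tool's x, y, z each as a share of 0.1 m, from -1 to 1, then the turn, a rotation vector about the tool's x, y, z each as a share of pi/4 rad, from -1 to 1, then the gripper's target within -1 to 1 (shut at 1, half-way at 0, fully open at -1). In form: x y z wx wy wz fingers; .... A call has 1 to 20 rows; each row is the pose to reach, as a shift and turn from the pose commanded when the call began, along the tool's axes at that moment; what a row does not reach only later rows make up. A row lasts 1/10 s, in which the tool goes at most 50 mm and 8.59 degrees, less where a joint would pass 70% of its speed; a pose out of reach is approached as far as the arm can. A call with a number of a shift or a turn outside -1 to 1 is refused whole. A call with a gripper value outside its range is refused whole. The fingers move at their own pace and stop on an object; FORCE is the grip in N (left out, the last holds). Time passes only in rows, so rows that repeat a pose let the fingers close. It gives the time, the measured TCP pose, the force and the opening at its end, in the units of the state.
- manip.read_state(): the state, without advancing time (a new reading comes with each control period).
- manip.get_image(name): name is "scene" or "top" or "wrist"; returns the picture (384x512x3 uint8, red, green, blue); there is no depth.
- manip.calibration(name): a dict with "fx", "fy", "cx", "cy" (pixels), "view" (4x4, takes a point from world to camera coordinates). Camera axes: x right, y up, looking along -z (the intrinsics and any distortion apply to the point x, -y, -z); pixel columns grow to the right and rows downward; lengths in m; the calibration is good to about 2 mm. A picture is of the moment at which its call begins: read the wrist's pose just before it. calibration takes no time and is no camera call; for the wrist camera it gives the pose at the moment of the call.
- manip.finish_job(): hands the job in, once; it reports no verdict.
The state is a dict: "time": time; "joint_positions": joint angles; "qd": joint speeds; "effort": joint torques, N m; "tool_pos": TCP position; "tool_rot": TCP orientation; "ft_force": force on the tool from outside, world axes, zero at the start; "torque": the same for the moment, N m; "grip_width": finger opening in m.
Only numpy, scipy, OpenCV 4.12 (cv2) and the standard library are available. Lean on these libraries where they do the work, as an engineer would, in place of code of your own. Each camera call takes 0.05 s, during which the arm holds its last target.

## Task

Open the sprung blue flap of the transit case right back until it stays, then pack every black circuit-board pallet lying on the mat into the tray between its posts, one above the other on the white outline, level, with orange spacer sticks laid across both ends of each pallet so that the next one rests on the sticks, clear of the parts below. When all are in, ease the flap down by its bar until it is fully closed, without ever letting it slam. Leave the other things on the table where they are.

Things in the scene. Friction and masses are not known exactly. Their poses are not given: they have to be found in the camera images.
- tray: grey fixed tray 240 (x) x 190 (y) x 30 mm, walls 8, floor 6 thick; origin at the centre of its underside, yaw within 0.15 rad. White outline 166 x 66 mm centred on the floor, long along x: place of the one stack. Eight posts, 8 mm thick, tops 62 mm over the underside, stand round it at x +-98, y +-26 and x +-32, y +-48 mm. Stacked pallets have origins 6, 30, 54 mm above the tray's.
- flap (a joint): angle of the blue flap, a hood 240 x 190 mm, 56 mm deep, hinged on the tray's -y rim: 0 closed, grows as its free (+y) edge swings up and over, stop at 2.05. Spring and weight pull it shut (about 3 N at the bar near closed); beyond about 1.75 rad it stays open and settles on its stop; let go below that it slams. Turning shut faster than 2 rad/s counts as a slam.
- flap_bar (a point): middle of the flap's steel grip bar, 12 mm thick, 130 mm long, along the tray's x; on two arms 60 mm either side of this point; the bar's axis is 45 mm out from the flap's free edge, near its top face. Circles about flap_hinge: when closed 235 mm to the tray's +y of it and 52 mm above. The bar may turn between the fingers, so a gripper can point down all the way.
- flap_hinge (a point): middle of the flap's hinge axis, which runs along the tray's x axis on its -y rim, 95 mm from the tray's centre and 30 mm above its underside
- pallet1: circuit-board pallet: black plate 160 (x) x 60 (y) x 8 mm, green board and, in the middle, a metal block 44 x 40 mm standing 10 mm above the plate; about 0.2 kg; bare for the sticks beyond 45 mm from the middle. Origin at the centre of the underside, x along the length, z up; both ways round alike. Two or three pallets are present; one given as None is absent.
- pallet2: circuit-board pallet: black plate 160 (x) x 60 (y) x 8 mm, green board and, in the middle, a metal block 44 x 40 mm standing 10 mm above the plate; about 0.2 kg; bare for the sticks beyond 45 mm from the middle. Origin at the centre of the underside, x along the length, z up; both ways round alike. Two or three pallets are present; one given as None is absent.
- pallet3: circuit-board pallet: black plate 160 (x) x 60 (y) x 8 mm, green board and, in the middle, a metal block 44 x 40 mm standing 10 mm above the plate; about 0.2 kg; bare for the sticks beyond 45 mm from the middle. Origin at the centre of the underside, x along the length, z up; both ways round alike. Two or three pallets are present; one given as None is absent.
- stick1: orange spacer stick 90 (x) x 16 x 16 mm, 30 g, lying flat; origin at the centre of the underside, x along the length. All four are alike and always present; two are wanted per gap (good places: across the pallet, 60 mm either side of its middle), spare ones may stay where they are.
- stick2: orange spacer stick 90 (x) x 16 x 16 mm, 30 g, lying flat; origin at the centre of the underside, x along the length. All four are alike and always present; two are wanted per gap (good places: across the pallet, 60 mm either side of its middle), spare ones may stay where they are.
- stick3: orange spacer stick 90 (x) x 16 x 16 mm, 30 g, lying flat; origin at the centre of the underside, x along the length. All four are alike and always present; two are wanted per gap (good places: across the pallet, 60 mm either side of its middle), spare ones may stay where they are.
- stick4: orange spacer stick 90 (x) x 16 x 16 mm, 30 g, lying flat; origin at the centre of the underside, x along the length. All four are alike and always present; two are wanted per gap (good places: across the pallet, 60 mm either side of its middle), spare ones may stay where they are.
- amber_bottle: amber bottle 70 mm across, 150 mm tall, origin under its centre; not to be disturbed
- paste_jar: white jar with green lid, 60 mm across, 55 mm tall, origin under its centre; not to be disturbed
- screwdriver: screwdriver lying flat, 170 mm long along its x; not to be disturbed
- scraper: flat scraper lying down, 180 mm long along its x; not to be disturbed
- tape_roll: yellow roll 90 mm across, 20 mm high, lying flat, origin under its centre; not to be disturbed
- scrap_tray: black open tray 100 x 160 x 35 mm, origin under its centre; not to be disturbed

How it is judged:
By the outcome, as a careful person would: the job done as asked, in the order asked, and still so for the second after the job is handed in, with the robot touching nothing.
Of pallet1, pallet2, pallet3 only 2 to 3 are there at a start; the rules pass over those that are not, and their reading is None.
At some moment in a run one of pallet1, pallet2, pallet3 may be knocked a few centimetres aside while the robot is not near it.
It also fails if it takes over 210 s, if anything falls off the work surface, if the arm or the gripper's body presses on something with over 40 N, if the wrist force passes 120 N, or if a joint passes its speed limit or range.

## Working session

There is one attempt and no reset: what is moved stays moved. The work goes in short steps, Python scripts to look and compute and a shell command to move; the robot and the scene stay as the last step left them, time stands still between calls to the robot, and variables do not carry over. Pictures are saved under pics/ and viewed, and the job is handed in when it is done.

```bash
mkdir -p pics; ls; python3 - <<'E'
from workcell import manip
import cv2
s=manip.read_state(); print(s)
for n in ("scene","top","wrist"):
    c=manip.calibration(n); print(n,{k:(v if k!='view' else v) for k,v in c.items()})
    im=manip.get_image(n); cv2.imwrite(f'pics/{n}0.png',im[:,:,::-1])
E
```

```text
pics
{'time': 0.0, 'joint_positions': array([-7.27074740e+01,  1.58462579e+01,  8.62931577e+01,  5.32555419e-04,
        7.79613622e+01, -6.93360298e+00]), 'qd': array([-0.00451009, -0.04429032, -0.02560938,  0.00485371,  0.0370316 ,
       -0.02851162]), 'effort': array([ 1.17115105e-03, -4.04586983e+01, -2.37233698e+01,  7.02660950e-02,
        3.46340868e-02, -1.41405189e-04]), 'tool_pos': array([ 0.23577037, -0.52383426,  0.20463266]), 'tool_rot': array([[ 9.11933937e-01,  4.10336727e-01, -5.14155531e-04],
       [ 4.10336990e-01, -9.11932413e-01,  1.68210383e-03],
       [ 2.21353886e-04, -1.74494460e-03, -9.99998453e-01]]), 'ft_force': array([-0.06090083, -0.59848568, -0.47618743]), 'torque': array([-0.02236805, -0.01456135, -0.00459235]), 'grip_width': 0.09436415933577526}
scene {'fx': 398.48316279712793, 'fy': 398.48316279712793, 'cx': 249.82211933909736, 'cy': 190.7485786421727, 'view': array([[-0.30907475,  0.95101386,  0.00674041,  0.08831467],
       [-0.57708286, -0.19317313,  0.79351088,  0.27966429],
       [ 0.75594191,  0.2413644 ,  0.60851873, -1.46117033],
       [ 0.        ,  0.        ,  0.        ,  1.        ]])}
top {'fx': 362.88407070603307, 'fy': 362.88407070603307, 'cx': 254.34294178409274, 'cy': 187.5933561834239, 'view': array([[-0.01004852, -0.99994828,  0.00157174,  0.0850554 ],
       [ 0.9795602 , -0.00952782,  0.20092544, -0.56758935],
       [-0.20090007,  0.00355862,  0.97960528, -1.06079045],
       [ 0.        ,  0.        ,  0.        ,  1.        ]])}
wrist {'fx': 342.360794424523, 'fy': 342.360794424523, 'cx': 253.21395373846119, 'cy': 188.43888579748108, 'view': array([[ 0.41056831, -0.91182868, -0.00145743, -0.57370433],
       [ 0.88139117,  0.39727176, -0.25558707,  0.02634466],
       [ 0.23363062,  0.10365139,  0.96678494, -0.39049824],
       [ 0.        ,  0.        ,  0.        ,  1.        ]])}
```

```bash
python3 - <<'E'
import cv2
im=cv2.imread('pics/top0.png'); cv2.imwrite('pics/top0b.png',cv2.resize(im,None,fx=1.5625,fy=1.5625,interpolation=cv2.INTER_CUBIC))
im=cv2.imread('pics/scene0.png'); cv2.imwrite('pics/scene0b.png',cv2.resize(im,None,fx=1.5625,fy=1.5625,interpolation=cv2.INTER_CUBIC))
E
```

```text
(no output)
```

View pics/top0b.png

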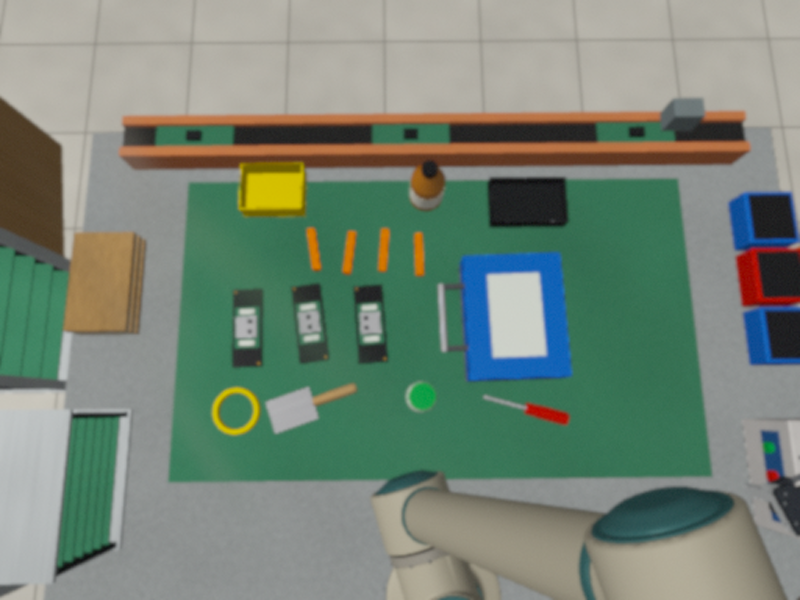

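View pics/scene0b.png

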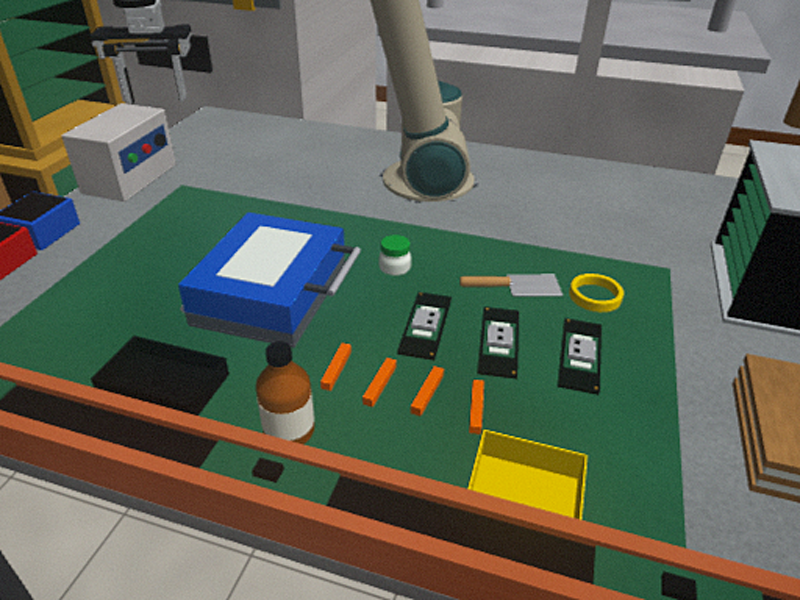

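```bash
cat > h.py <<'E'
from workcell import manip
import numpy as np, cv2
def ray(cal,u,v):
    V=np.array(cal['view']);R=V[:3,:3];t=V[:3,3]
    d=np.array([(u-cal['cx'])/cal['fx'],-(v-cal['cy'])/cal['fy'],-1.0])
    return -R.T@t, R.T@d
def at(cal,u,v,z):
    o,d=ray(cal,u,v);return o+d*(z-o[2])/d[2]
def proj(cal,p):
    V=np.array(cal['view']);q=V[:3,:3]@np.array(p)+V[:3,3]
    return cal['cx']+cal['fx']*q[0]/-q[2],cal['cy']-cal['fy']*q[1]/-q[2]
def tri(obs):
    A=np.zeros((3,3));b=np.zeros(3)
    for cal,u,v in obs:
        o,d=ray(cal,u,v);d=d/np.linalg.norm(d);M=np.eye(3)-np.outer(d,d);A+=M;b+=M@o
    return np.linalg.solve(A,b)
def tool(s,target,yaw=None):
    "shift in tool axes, units of 0.1 m, to world target"
    return s['tool_rot'].T@(np.array(target)-s['tool_pos'])/0.1
def yawx(s): return np.degrees(np.arctan2(s['tool_rot'][1,0],s['tool_rot'][0,0]))
def shot(name,cam,scale=1.5625,crop=None):
    c=manip.calibration(cam);im=manip.get_image(cam)[:,:,::-1]
    np.save(f'pics/{name}.npy',c,allow_pickle=True)
    cv2.imwrite(f'pics/{name}.png',im)
    return c,im
def load(name):
    return np.load(f'pics/{name}.npy',allow_pickle=True).item(),cv2.imread(f'pics/{name}.png')
E
python3 - <<'E'
from h import *
c=manip.calibration('top')
k=1.5625
for n,u,v,z in [("bar",441,318,.082),("hoodNW",461,256,.086),("hoodNE",560,253,.086),("hoodSW",468,381,.086),("hoodSE",571,376,.086),
 ("p1",247,327,.018),("p2",309,322,.018),("p3",371,323,.018),("s1",314,249,.016),("s2",349,252,.016),("s3",384,249,.016),("s4",419,254,.016),("jar",420,396,.055),("bottle",427,187,.1)]:
    print(n,at(c,u/k,v/k,z).round(4))
im=cv2.imread('pics/top0.png'); cv2.imwrite('pics/top0c.png',cv2.resize(im[140:260,140:380],None,fx=3.3,fy=3.3,interpolation=cv2.INTER_CUBIC))
E
```

```text
bar [ 0.514  -0.0033  0.082 ]
hoodNW [ 0.6351 -0.045   0.086 ]
hoodNE [ 0.6393 -0.2383  0.086 ]
hoodSW [ 0.3942 -0.0502  0.086 ]
hoodSE [ 0.4015 -0.2428  0.086 ]
p1 [0.5097 0.3835 0.018 ]
p2 [0.5186 0.2586 0.018 ]
p3 [0.5154 0.1333 0.018 ]
s1 [0.6723 0.2518 0.016 ]
s2 [0.6651 0.179  0.016 ]
s3 [0.6709 0.1062 0.016 ]
s4 [0.6594 0.0336 0.016 ]
jar [0.3683 0.0384 0.055 ]
bottle [0.7727 0.0191 0.1   ]
```

View pics/top0c.png

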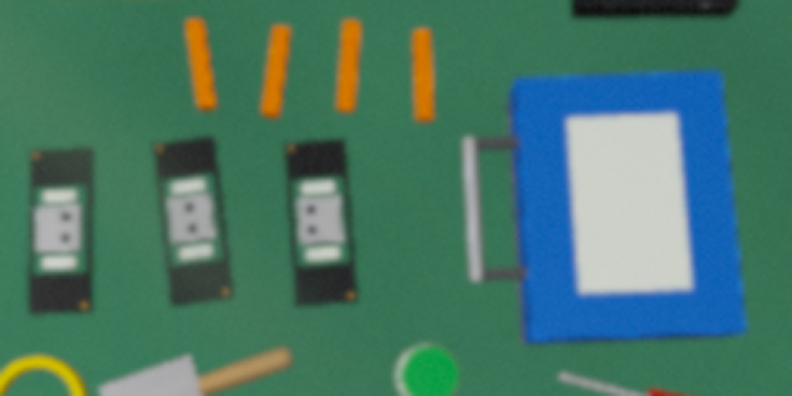

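View pics/wrist0.png

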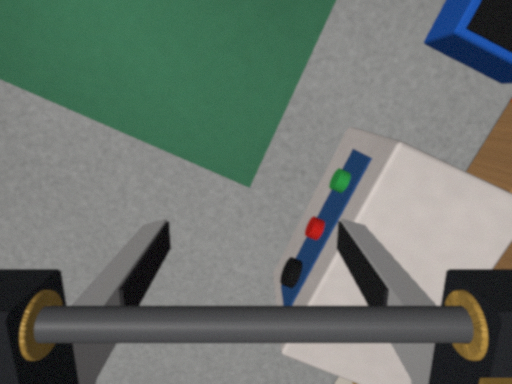

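```bash
python3 -m inch '0.4 -0.3 0 0 0 0.15 -1; 0.8 -0.6 0 0 0 0.33 -0.5; 1 -0.8 0 0 0 0.511 0.15; 1 -0.8 0 0 0 0.511 0.15' 20
python3 - <<'E'
from h import *
s=manip.read_state();print(s['time'],s['tool_pos'],yawx(s),tool(s,[.5145,-.004,.205]),s['joint_positions'].round(1))
E
```

```text
time: 0.55
tool_pos: [0.2951, -0.4067, 0.2055]
tool_rot: [[1.0, 0.024, 0.0], [0.024, -1.0, 0.002], [0.0, -0.002, -1.0]]
ft_force: [0.4, -0.5, 0.1]
grip_width: 0.0732
0.55 [ 0.29510323 -0.40666618  0.2054554 ] 1.3743873955731878 [ 2.2899167  -3.97286023  0.01353731] [-62.    9.6  94.6   0.1  75.9  26.6]
```

```bash
python3 -m inch '0.57 -0.99 0 0 0 0 0.15; 0.57 -0.99 0 0 0 0 0.15; 0.57 -0.99 0 0 0 0 0.15' | head -2; python3 -m inch '0.57 -0.99 0 0 0 0 0.15; 0.57 -0.99 0 0 0 0 0.15; 0.57 -0.99 0 0 0 0 0.15' | head -2;python3 -m inch '0.57 -0.99 0 0 0 0 0.15; 0.57 -0.99 0 0 0 0 0.15; 0.57 -0.99 0 0 0 0 0.15' | head -2
python3 - <<'E'
from h import *
s=manip.read_state();print(s['time'],s['tool_pos'],yawx(s),tool(s,[.5145,-.004,.205]),s['joint_positions'].round(1))
shot('w1','wrist')
E
```

```text
time: 0.85
tool_pos: [0.35, -0.3077, 0.2054]
time: 1.15
tool_pos: [0.4054, -0.208, 0.2055]
time: 1.45
tool_pos: [0.4611, -0.1078, 0.2055]
1.45 [ 0.46108932 -0.10783014  0.20547284] 1.5019191832605658 [ 0.5611298  -1.02394359  0.00592338] [-21.6   7.   97.9   0.1  75.1  66.9]
```

View pics/w1.png

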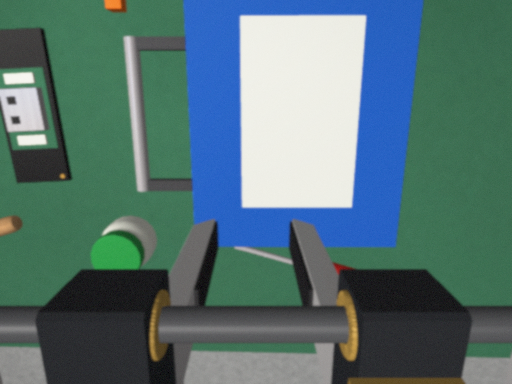

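```bash
python3 - <<'E'
from h import *
c,_=load('w1')
for n,u,v,z in [("barN",130,38,.082),("barS",143,191,.082),("mid",136.5,114,.082),("hoodSW",193,247,.086),("hoodSE",396,247,.086),("labSW",241,207,.086),("labSE",352,208,.086),("labNW",239,15,.086),("labNE",365,16,.086)]:
    print(n,at(c,u,v,z).round(4))
E
```

```text
barN [ 0.5801 -0.0032  0.082 ]
barS [ 0.4505 -0.0066  0.082 ]
mid [ 0.5193 -0.0048  0.082 ]
hoodSW [ 0.398  -0.0521  0.086 ]
hoodSE [ 0.4031 -0.2435  0.086 ]
labSW [ 0.4388 -0.0966  0.086 ]
labSE [ 0.4405 -0.1981  0.086 ]
labNW [ 0.5988 -0.0923  0.086 ]
labNE [ 0.6007 -0.1925  0.086 ]
```

```bash
python3 -m inch '0.57 -0.99 0 0 0 0 0.15; 0.57 -0.99 0 0 0 0 0.15; 0.57 -0.99 0 0 0 0 0.15; 0.57 -0.99 0 0 0 0 0.15' | head -2
python3 - <<'E'
from h import *
s=manip.read_state();print(s['time'],s['tool_pos'],yawx(s),tool(s,[.5153,-.0049,.067]),s['grip_width'],s['ft_force'])
E
```

```text
time: 1.9
tool_pos: [0.5147, -0.0099, 0.205]
1.9 [ 0.51473091 -0.00989458  0.20503282] 1.4062322292556995 [ 0.00738252 -0.05142939  1.38026574] 0.039620114478900854 [-1.08859164 -0.19065309 -0.73090712]
```

```bash
python3 -m inch '0 -0.05 0.4 0 0 0 0.15; 0 -0.05 0.9 0 0 0 0.15; 0 -0.05 0.9 0 0 0 0.15' | head -2
python3 -m inch '0 0 0.25 0 0 0 0.15; 0 0 0.48 0 0 0 0.15;0 0 0.48 0 0 0 0.15'
python3 - <<'E'
from h import *
shot('w2','wrist')
E
```

```text
time: 2.2
tool_pos: [0.5073, -0.0062, 0.1101]
time: 2.5
tool_pos: [0.5123, -0.0063, 0.0669]
tool_rot: [[1.0, 0.02, -0.004], [0.02, -1.0, -0.0], [-0.004, 0.0, -1.0]]
ft_force: [-0.4, 0.4, 0.9]
grip_width: 0.0401
```

View pics/w2.png

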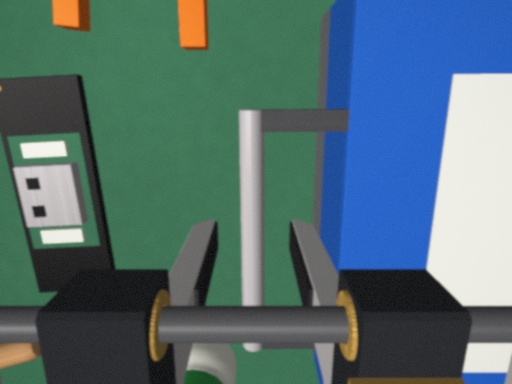

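```bash
python3 -m inch '0 0 0 0 0 0 1; 0 0 0 0 0 0 1;0 0 0 0 0 0 1;0 0 0 0 0 0 1;0 0 0 0 0 0 1' 30
python3 - <<'E'
from h import *
s=manip.read_state();print(s['tool_pos'],s['tool_rot'].round(4))
E
```

```text
time: 3.05
tool_pos: [0.5143, -0.0056, 0.068]
tool_rot: [[1.0, 0.023, 0.002], [0.023, -1.0, -0.002], [0.002, 0.002, -1.0]]
ft_force: [0.4, -3.9, 0.6]
grip_width: 0.0114
[ 0.51430589 -0.00562045  0.06803352] [[ 0.9997  0.0225  0.0016]
 [ 0.0225 -0.9997 -0.0022]
 [ 0.0016  0.0023 -1.    ]]
```

```bash
python3 - <<'E'
import numpy as np
R=np.hypot(235,52);a=np.arctan2(52,235)
th=np.concatenate([np.linspace(0,2.0,17)])
y=-(R*np.cos(a+th)-235)/100;z=-(R*np.sin(a+th)-52)/100
b=0
for i in range(1,17):
    if max(abs(y[i]-y[b]),abs(z[i]-z[b]))>.99:
        b=i-1;print('--')
    print(th[i].round(3),(y[i]-y[b]).round(3),(z[i]-z[b]).round(3))
E
```

```text
0.125 0.083 -0.289
0.25 0.202 -0.565
0.375 0.354 -0.825
--
0.5 0.183 -0.238
0.625 0.395 -0.452
0.75 0.631 -0.638
0.875 0.889 -0.792
--
1.0 0.275 -0.121
1.125 0.563 -0.207
1.25 0.86 -0.257
--
1.375 0.3 -0.012
1.5 0.6 0.013
1.625 0.894 0.076
--
1.75 0.284 0.099
1.875 0.553 0.232
2.0 0.804 0.398
```

```bash
python3 -m inch '0 0.03 -0.14 0 0 0 1; 0 0.083 -0.289 0 0 0 1; 0 0.14 -0.43 0 0 0 1; 0 0.202 -0.565 0 0 0 1; 0 0.275 -0.7 0 0 0 1; 0 0.354 -0.825 0 0 0 1' 
python3 -m inch '0 0.09 -0.12 0 0 0 1; 0 0.183 -0.238 0 0 0 1;0 0.29 -0.35 0 0 0 1; 0 0.395 -0.452 0 0 0 1; 0 0.51 -0.55 0 0 0 1;0 0.631 -0.638 0 0 0 1;0 0.76 -0.72 0 0 0 1; 0 0.889 -0.792 0 0 0 1'
```

```text
time: 3.65
tool_pos: [0.5151, -0.0387, 0.1502]
tool_rot: [[1.0, 0.021, 0.001], [0.021, -1.0, 0.003], [0.001, -0.003, -1.0]]
ft_force: [2.4, 1.5, -3.5]
grip_width: 0.0112
time: 4.45
tool_pos: [0.5174, -0.1248, 0.2319]
tool_rot: [[1.0, 0.022, 0.004], [0.022, -1.0, 0.008], [0.004, -0.008, -1.0]]
ft_force: [1.0, 9.4, 10.4]
grip_width: 0.0112
```

```bash
python3 -m inch '0 0.14 -0.07 0 0 0 1; 0 0.275 -0.13 0 0 0 1; 0 0.42 -0.18 0 0 0 1; 0 0.563 -0.225 0 0 0 1; 0 0.71 -0.255 0 0 0 1; 0 0.86 -0.275 0 0 0 1' 
python3 -m inch '0 0.15 -0.015 0 0 0 1; 0 0.3 -0.012 0 0 0 1;0 0.45 -0.005 0 0 0 1; 0 0.6 0.013 0 0 0 1; 0 0.75 0.04 0 0 0 1;0 0.894 0.076 0 0 0 1'
```

```text
time: 5.05
tool_pos: [0.5195, -0.2148, 0.2585]
tool_rot: [[1.0, 0.022, 0.004], [0.022, -1.0, 0.001], [0.004, -0.001, -1.0]]
ft_force: [3.7, 3.2, 0.2]
grip_width: 0.0109
time: 5.65
tool_pos: [0.5216, -0.3058, 0.249]
tool_rot: [[1.0, 0.021, 0.003], [0.021, -1.0, -0.001], [0.003, 0.001, -1.0]]
ft_force: [6.7, 0.9, 1.1]
grip_width: 0.0109
```

```bash
python3 -m inch '0 0.14 0.045 0 0 0 1; 0 0.284 0.099 0 0 0 1; 0 0.42 0.163 0 0 0 1; 0 0.553 0.232 0 0 0 1; 0 0.68 0.31 0 0 0 1; 0 0.804 0.398 0 0 0 1; 0 0.804 0.398 0 0 0 1'
python3 - <<'E'
from h import *
c,im=shot('t2','top');cv2.imwrite('pics/t2b.png',cv2.resize(im,None,fx=1.5,fy=1.5))
E
```

```text
time: 6.35
tool_pos: [0.5218, -0.3873, 0.2072]
tool_rot: [[1.0, 0.02, -0.001], [0.02, -1.0, -0.001], [-0.001, 0.001, -1.0]]
ft_force: [4.5, -0.4, 0.5]
grip_width: 0.011
```

View pics/t2b.png

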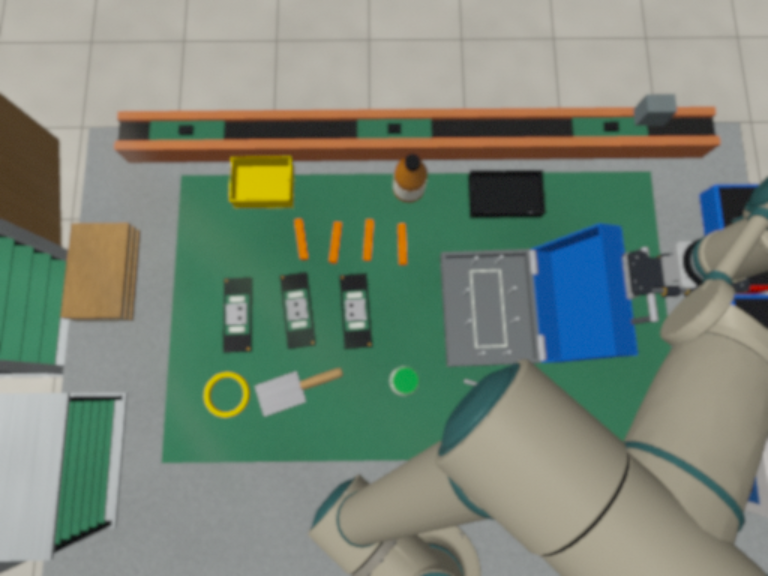

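```bash
python3 -m inch '0 0 0 0 0 0 0.15; 0 0 0 0 0 0 0.15; 0 0 0 0 0 0 0.15; 0 0 -0.4 0 0 0 0.15; 0 0 -0.8 0 0 0 0.15; 0 -0.5 -0.8 0 0 0 0.15; 0 -1 -0.8 0 0 0 0.15; 0 -1 -0.8 0 0 0 0.15' | head -2
python3 - <<'E'
from h import *
s=manip.read_state();print(s['time'],s['tool_pos'],yawx(s),tool(s,[.49,-.02,.28]),s['grip_width'],s['ft_force'])
c,im=shot('w3','wrist');print(at(c,256,192,0),ray(c,0,0)[0])
c,im=shot('t3','top');cv2.imwrite('pics/t3b.png',cv2.resize(im,None,fx=1.5,fy=1.5))
E
```

```text
time: 7.2
tool_pos: [0.5184, -0.2788, 0.2905]
7.2 [ 0.5183865  -0.27883308  0.29049671] 1.504653978442025 [-0.21573845 -2.59455605  0.11309123] 0.03978380902393912 [-0.3425999   0.05306184  0.15998223]
[ 0.4631532  -0.28280498  0.        ] [ 0.59271419 -0.27689717  0.46912809]
```

View pics/w3.png

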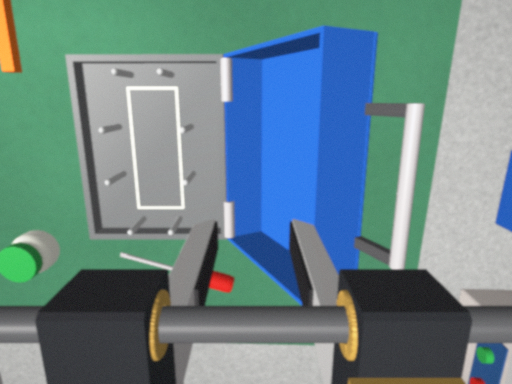

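View pics/t3b.png

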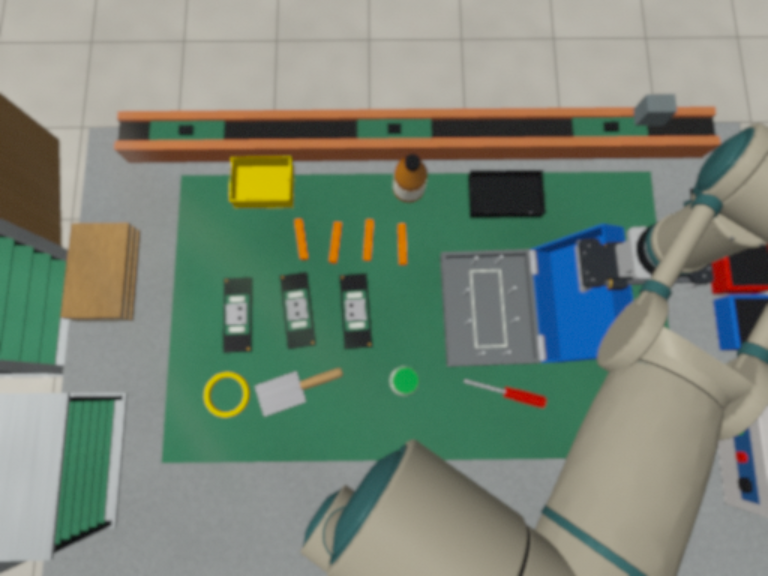

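```bash
python3 - <<'E'
from h import *
c,im=load('w3');cv2.imwrite('pics/w3c.png',cv2.resize(im[45:250,60:240],None,fx=3,fy=2.9,interpolation=cv2.INTER_CUBIC)[:600])
E
```

```text
(no output)
```

View pics/w3c.png

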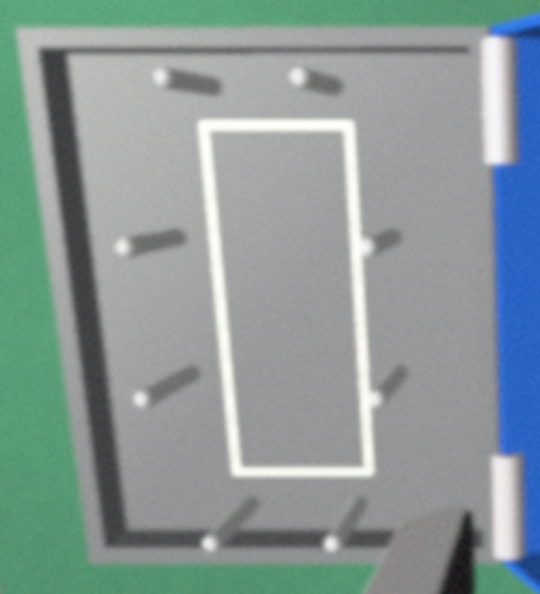

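```bash
python3 - <<'E'
from h import *
from scipy.optimize import least_squares
c,_=load('w3')
C=lambda u,v:(60+u/3-.33,45+v/2.9-.33)
obs=[]
for (u,v),(x,y) in zip([(198,121),(353,120),(373,475),(233,476)],[(83,33),(83,-33),(-83,-33),(-83,33)]): obs.append((C(u,v),(x,y,6)))
for (u,v),(x,y) in zip([(161,77),(298,77),(122,246),(366,247),(141,399),(375,399),(210,543),(331,543)],[(98,26),(98,-26),(32,48),(32,-48),(-32,48),(-32,-48),(-98,26),(-98,-26)]): obs.append((C(u,v),(x,y,62)))
def res(p):
    r=[]
    for uv,m in obs:
        m=np.array(m)/1000;ca,sa=np.cos(p[2]),np.sin(p[2])
        r+=list(np.subtract(proj(c,[p[0]+ca*m[0]-sa*m[1],p[1]+sa*m[0]+ca*m[1],m[2]]),uv))
    return np.array(r)
f=least_squares(res,[.518,-.144,.02]);print(f.x,np.degrees(f.x[2]));print(f.fun.reshape(-1,2).round(1))
p=f.x;print('bar closed pred',p[0]-np.sin(p[2])*.14,p[1]+np.cos(p[2])*.14)
E
```

```text
[ 0.52057341 -0.14546189  0.02815554] 1.6131937260542115
[[ 0.5 -0.2]
 [-0.4  0.1]
 [-0.2 -0.5]
 [ 0.1 -0.9]
 [-0.2 -0.5]
 [ 0.1 -0.6]
 [ 0.1  0.4]
 [ 0.2 -0.1]
 [-0.2  0.3]
 [ 0.   0.3]
 [-0.2  0.9]
 [ 0.2  0.9]]
bar closed pred 0.516632153219216 -0.005517375869057456
```

```bash
for i in 1; do python3 -m inch '0.1 -1 0 0 0 0 0.15; 0.1 -1 0 0 0 0 0.15' | head -2; python3 -m inch '0.1 -1 0 0 0 0 0; 0.1 -1 0 0 0 0 -0.3' | head -2;  python3 -m inch '0.1 -1 0 0 0 0 -0.6; 0.1 -1 0 0 0 0 -0.8' | head -2; python3 -m inch '0.1 -1 0 0 0 0 -0.8; 0.1 -1 0 0 0 0 -0.8' | head -2; done;  python3 -m inch '0.1 -0.5 0 0 0 0 -0.8; 0.1 -0.5 0 0 0 0 -0.8;0.1 -0.5 0 0 0 0 -0.8' | head -2
python3 - <<'E'
from h import *
s=manip.read_state();print(s['time'],s['tool_pos'],yawx(s),s['grip_width'],s['joint_positions'].round(1))
c,im=shot('w4','wrist');cv2.imwrite('pics/w4b.png',cv2.resize(im,None,fx=1.5,fy=1.5,interpolation=cv2.INTER_CUBIC))
E
```

```text
time: 7.5
tool_pos: [0.5273, -0.1863, 0.2883]
time: 7.7
tool_pos: [0.5354, -0.0853, 0.2888]
time: 7.9
tool_pos: [0.5435, 0.0147, 0.2889]
time: 8.1
tool_pos: [0.5516, 0.1146, 0.2888]
time: 8.4
tool_pos: [0.5604, 0.1641, 0.2883]
8.4 [0.56040385 0.16411569 0.28829607] 1.3078058888397273 0.08455440693994384 [ 9.6 14.8 76.1 -0.1 89.2 98.3]
```

View pics/w4b.png

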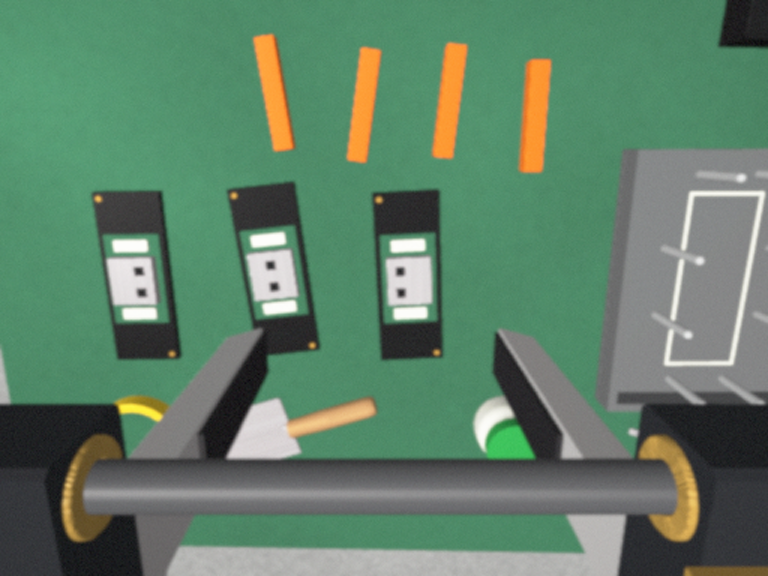

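```bash
cat >> h.py <<'E'
from scipy.optimize import least_squares
def fitrect(c,pts,L,W,z,k,x0):
    "pts: list of (u,v,sx,sy) in picture of scale k, None skipped; returns x,y,yaw deg,residual px"
    def res(p):
        ca,sa=np.cos(p[2]),np.sin(p[2]);r=[]
        for u,v,sx,sy in pts:
            x,y=sx*L/2,sy*W/2
            r+=list(np.subtract(proj(c,[p[0]+ca*x-sa*y,p[1]+sa*x+ca*y,z]),((u+.5)/k-.5,(v+.5)/k-.5)))
        return np.array(r)
    f=least_squares(res,x0);return f.x[0].round(4),f.x[1].round(4),np.degrees(f.x[2]).round(2),np.abs(f.fun).max().round(2)
E
python3 - <<'E'
from h import *
c,_=load('w4')
for n,P in dict(p3=[(374,192,1,1),(438,190,1,-1),(441,358,-1,-1),(382,359,-1,1)],p2=[(228,190,1,1),(296,183,1,-1),(319,349,-1,-1)],p1=[(94,192,1,1),(161,191,1,-1),(180,358,-1,-1),(118,359,-1,1)]).items():
    print(n,fitrect(c,P,.16,.06,.008,1.5,[.515,.13,0]))
for n,P in dict(s1=[(254,37,1,1),(274,35,1,-1),(294,149,-1,-1),(274,151,-1,1)],s2=[(361,47,1,1),(381,49,1,-1),(367,162,-1,-1),(347,160,-1,1)],s3=[(447,43,1,1),(467,45,1,-1),(453,158,-1,-1),(432,156,-1,1)],s4=[(532,60,1,1),(551,60,1,-1),(543,172,-1,-1),(523,171,-1,1)]).items():
    print(n,fitrect(c,P,.09,.016,.016,1.5,[.67,.1,0]))
E
```

```text
p3 (np.float64(0.5177), np.float64(0.1366), np.float64(3.83), np.float64(1.44))
p2 (np.float64(0.5196), np.float64(0.2592), np.float64(7.17), np.float64(1.34))
p1 (np.float64(0.5118), np.float64(0.3856), np.float64(1.58), np.float64(0.74))
s1 (np.float64(0.6742), np.float64(0.2544), np.float64(8.81), np.float64(0.51))
s2 (np.float64(0.667), np.float64(0.1801), np.float64(-6.5), np.float64(0.52))
s3 (np.float64(0.6717), np.float64(0.109), np.float64(-4.41), np.float64(0.82))
s4 (np.float64(0.6614), np.float64(0.035), np.float64(1.26), np.float64(0.81))
```

```bash
python3 - <<'E'
from h import *
c,im=load('w4');cv2.imwrite('pics/w4c.png',cv2.resize(im[115:250,140:310],None,fx=4,fy=4,interpolation=cv2.INTER_CUBIC))
E
```

```text
(no output)
```

View pics/w4c.png

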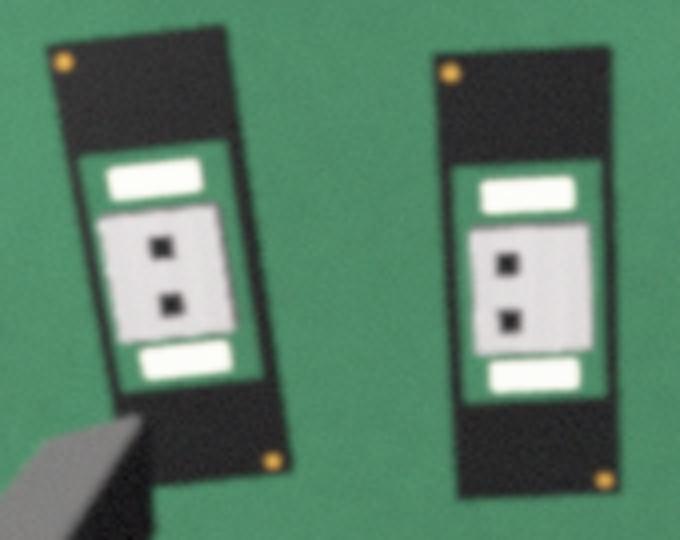

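```bash
python3 - <<'E'
from h import *
c,_=load('w4')
for n,P in dict(p3=[(434,55,1,1),(609,47,1,-1),(620,491,-1,-1),(458,498,-1,1)],p2=[(47,47,1,1),(225,27,1,-1),(292,470,-1,-1)]).items():
    P=[(u+560,v+460,a,b) for u,v,a,b in P]
    print(n,fitrect(c,P,.16,.06,.008,4,[.515,.13,0]))
    for u,v,a,b in P: print(at(c,u/4-.375,v/4-.375,.008).round(4))
E
```

```text
p3 (np.float64(0.5179), np.float64(0.1368), np.float64(4.28), np.float64(0.8))
[0.595  0.1717 0.008 ]
[0.599  0.1139 0.008 ]
[0.4412 0.1017 0.008 ]
[0.4372 0.16   0.008 ]
p2 (np.float64(0.52), np.float64(0.2597), np.float64(7.66), np.float64(1.25))
[0.5947 0.2997 0.008 ]
[0.6026 0.2407 0.008 ]
[0.4466 0.2198 0.008 ]
```

```bash
python3 - <<'E'
from h import *
s=manip.read_state();print(tool(s,[.518,.1368,.1883]).round(3))
E
```

```text
[-0.427  0.252  1.003]
```

```bash
python3 -m inch '-0.2 0.12 0.45 0 0 -0.062 -1; -0.427 0.252 0.95 0 0 -0.062 -1; -0.427 0.252 0.95 0 0 -0.062 -1; -0.427 0.252 0.95 0 0 -0.062 -1; -0.427 0.252 0.95 0 0 -0.062 -1' | head -2
python3 - <<'E'
from h import *
s=manip.read_state();print(s['tool_pos'],yawx(s),tool(s,[.518,.1368,.1]).round(3))
E
```

```text
time: 8.95
tool_pos: [0.5212, 0.1377, 0.197]
[0.52119612 0.13769342 0.1969604 ] 3.9152975838286204 [-0.039  0.007  0.969]
```

```bash
python3 -m inch '0 0 0.4 0 0 0 -1; 0 0 0.7 0 0 0 -1; 0 0 0.97 0 0 0 -1; 0 0 0.97 0 0 0 -1; 0 0 0.97 0 0 0 -1' | head -2
python3 - <<'E'
from h import *
s=manip.read_state();print(s['tool_pos'],yawx(s),tool(s,[.518,.1368,.004]).round(3))
c,im=shot('w5','wrist')
E
```

```text
time: 9.45
tool_pos: [0.5207, 0.1386, 0.0993]
[0.52071515 0.13856898 0.0992811 ] 4.015552782580173 [-0.032  0.016  0.953]
```

View pics/w5.png

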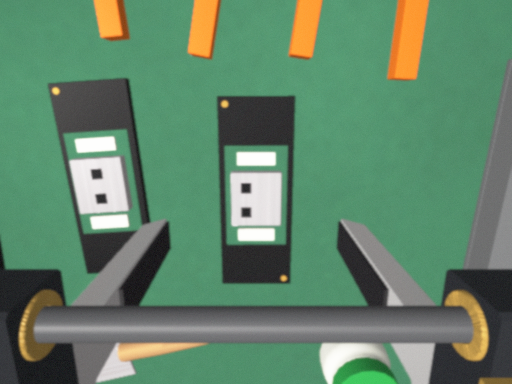

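```bash
python3 - <<'E'
from h import *
c,_=load('w5')
print(fitrect(c,[(218,97,1,1),(294,96,1,-1),(290.5,283,-1,-1),(222,283.5,-1,1)],.16,.06,.008,1,[.515,.13,0]))
print(fitrect(c,[(51,85,1,1),(127,79,1,-1),(89,272,-1,1)],.16,.06,.008,1,[.515,.23,0]))
E
```

```text
(np.float64(0.517), np.float64(0.1365), np.float64(4.28), np.float64(1.45))
(np.float64(0.5195), np.float64(0.258), np.float64(7.76), np.float64(2.78))
```

```bash
python3 -m inch '-0.033 0.016 0.4 0 0 0 -1; -0.033 0.016 0.7 0 0 0 -1; -0.033 0.016 0.9 0 0 0 -1; -0.033 0.016 0.96 0 0 0 -1; -0.033 0.016 0.96 0 0 0 -1; -0.033 0.016 0.96 0 0 0 -0.2; -0.033 0.016 0.96 0 0 0 1;-0.033 0.016 0.96 0 0 0 1;-0.033 0.016 0.96 0 0 0 1;-0.033 0.016 0.96 0 0 0 1' 40
python3 - <<'E'
from h import *
s=manip.read_state();print(s['tool_pos'],yawx(s),s['tool_rot'].round(4))
c,im=shot('w6','wrist')
E
```

```text
time: 10.5
tool_pos: [0.5148, 0.1363, 0.0017]
tool_rot: [[0.998, 0.07, 0.001], [0.07, -0.998, -0.0], [0.001, 0.0, -1.0]]
ft_force: [-0.6, 0.2, 2.3]
grip_width: 0.0594
[0.51477266 0.13633273 0.00168208] 4.025384706942452 [[ 9.975e-01  7.020e-02  8.000e-04]
 [ 7.020e-02 -9.975e-01 -2.000e-04]
 [ 8.000e-04  2.000e-04 -1.000e+00]]
```

View pics/w6.png

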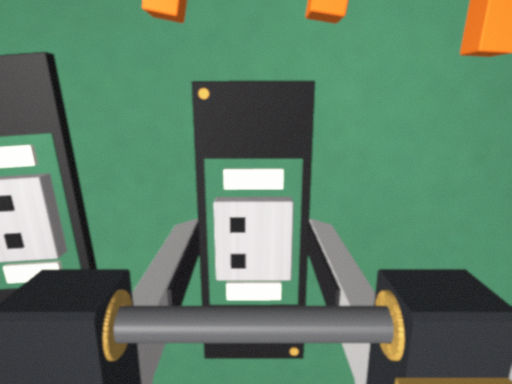

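```bash
python3 - <<'E'
from h import *
c,_=load('w6')
print(fitrect(c,[(193,82,1,1),(314,82,1,-1),(303,358,-1,-1),(204.5,358,-1,1)],.16,.06,.008,1,[.515,.13,0]))
E
python3 -m inch '0 0 -0.05 0 0 0 1; 0 0 -0.2 0 0 0 1; 0 0 -0.5 0 0 0 1; 0 0 -1 0 0 0 1;0 0 -1 0 0 0 1;0 0 -1 0 0 0 1'
python3 - <<'E'
from h import *
s=manip.read_state();print(s['tool_pos'],yawx(s),s['tool_rot'].round(4))
c,im=shot('w7','wrist')
E
```

```text
(np.float64(0.5169), np.float64(0.1368), np.float64(4.1), np.float64(2.01))
time: 11.15
tool_pos: [0.5148, 0.1365, 0.102]
tool_rot: [[0.998, 0.07, 0.002], [0.07, -0.998, 0.0], [0.002, -0.0, -1.0]]
ft_force: [-0.9, 0.3, -2.4]
grip_width: 0.0595
[0.51477236 0.13646506 0.10199495] 4.022085983609364 [[ 9.975e-01  7.010e-02  1.800e-03]
 [ 7.010e-02 -9.975e-01  2.000e-04]
 [ 1.800e-03 -1.000e-04 -1.000e+00]]
```

View pics/w7.png

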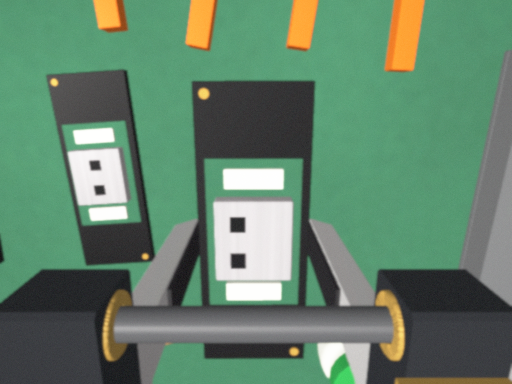

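```bash
python3 -m inch '-0.035 0.47 0 0 0 0.025 1; -0.07 0.94 0 0 0 0.054 1; -0.07 0.94 0 0 0 0.054 1' | head -2;  python3 -m inch '-0.03 0.45 0 0 0 0 1; -0.03 0.94 0 0 0 0 1; -0.03 0.94 0 0 0 0 1' | head -2
python3 - <<'E'
from h import *
s=manip.read_state();print(s['tool_pos'],yawx(s),tool(s,[.5186,-.1455,.1]).round(3))
E
```

```text
time: 11.5
tool_pos: [0.5123, 0.0375, 0.0989]
time: 11.8
tool_pos: [0.5131, -0.0565, 0.0994]
[ 0.51312502 -0.05646883  0.09943642] 1.3128063021193277 [ 0.034  0.891 -0.004]
```

```bash
python3 -m inch '0.02 0.45 0 0 0 -0.005 1; 0.034 0.85 0 0 0 -0.005 1; 0.034 0.89 0 0 0 -0.005 1;0.034 0.89 0 0 0 -0.005 1;0.034 0.89 0 0 0 -0.005 1' | head -2
python3 - <<'E'
from h import *
s=manip.read_state();print(s['tool_pos'],yawx(s),tool(s,[.5186,-.1455,.1]).round(3))
c,im=shot('w8','wrist');cv2.imwrite('pics/w8b.png',cv2.resize(im,None,fx=1.5,fy=1.5,interpolation=cv2.INTER_CUBIC))
E
```

```text
time: 12.3
tool_pos: [0.5185, -0.139, 0.1]
[ 0.51852781 -0.13900178  0.10001357] 1.8313752069101263 [-0.001  0.065 -0.   ]
```

View pics/w8b.png

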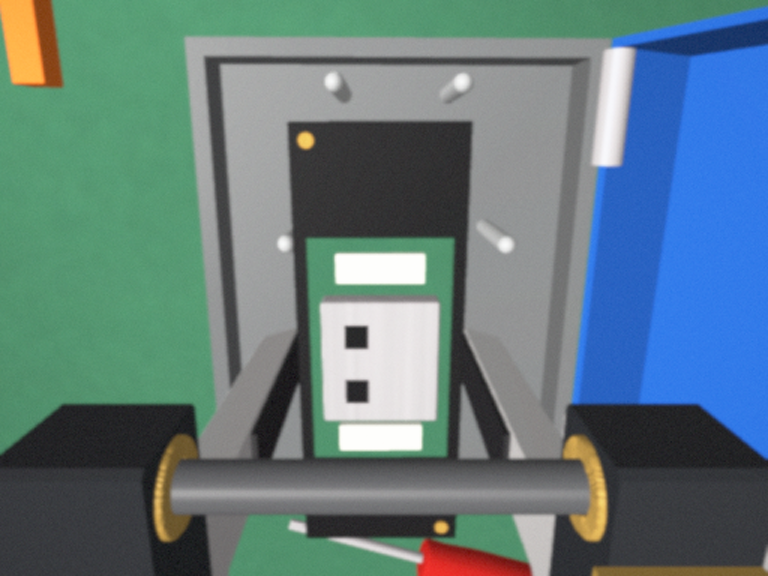

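```bash
python3 - <<'E'
from h import *
c,_=load('w8')
obs=[((333,81),(98,26)),((462,82),(98,-26)),((285,243),(32,48)),((506,244),(32,-48))]
def res(p):
    r=[]
    for (u,v),m in obs:
        m=np.array(m)/1000;ca,sa=np.cos(p[2]),np.sin(p[2])
        r+=list(np.subtract(proj(c,[p[0]+ca*m[0]-sa*m[1],p[1]+sa*m[0]+ca*m[1],.062]),(u/1.5-.17,v/1.5-.17)))
    return np.array(r)
f=least_squares(res,[.52,-.145,.03]);print(f.x,np.degrees(f.x[2]),f.fun.round(1))
for n,u,v in [('NW',187,38),('NE',612,40)]: print(n,at(c,u/1.5,v/1.5,.03).round(4))
s=manip.read_state();print(s['tool_pos'],yawx(s),tool(s,[.5186,-.1455,.1]).round(3))
E
```

```text
[ 0.52033852 -0.14472781  0.02737073] 1.5682272179198014 [-0.9 -0.7  0.9 -0.9 -1.1  1.   1.1  1.1]
NW [ 0.6365 -0.0487  0.03  ]
NE [ 0.6417 -0.2375  0.03  ]
[ 0.51875062 -0.13890488  0.10034094] 1.8735932427764697 [-0.004  0.066  0.003]
```

```bash
python3 -m inch '0 0.061 0 0 0 0.006 1; 0 0.061 0.3 0 0 0.006 1; -0.002 0.061 0.5 0 0 0.006 1;-0.002 0.061 0.5 0 0 0.006 1;-0.002 0.061 0.5 0 0 0.006 1' | head -2
python3 - <<'E'
from h import *
s=manip.read_state();print(s['tool_pos'],yawx(s),s['ft_force'],tool(s,[.5184,-.145,.0078]).round(3))
E
```

```text
time: 12.85
tool_pos: [0.5197, -0.1465, 0.0514]
[ 0.51971643 -0.14648431  0.05144207] 1.5861147597031156 [ 0.40645644 -0.06375678 -1.71928325] [-0.013 -0.015  0.436]
```

```bash
python3 -m inch '-0.01 -0.014 0.2 0 0 0 1; -0.01 -0.014 0.35 0 0 0 1; -0.01 -0.014 0.41 0 0 0 1; -0.01 -0.014 0.41 0 0 0 1' 
python3 - <<'E'
from h import *
s=manip.read_state();print(s['tool_pos'],yawx(s),s['ft_force'],tool(s,[.5184,-.145,.0078]).round(3))
E
```

```text
time: 13.25
tool_pos: [0.5189, -0.1455, 0.0106]
tool_rot: [[1.0, 0.027, 0.0], [0.027, -1.0, -0.0], [0.0, 0.0, -1.0]]
ft_force: [0.1, -0.3, -2.0]
grip_width: 0.0596
[ 0.51887176 -0.14553205  0.01060984] 1.557458313630932 [ 0.08797219 -0.31376688 -1.99812082] [-0.005 -0.005  0.028]
```

```bash
python3 -m inch '0 0 0.02 0 0 0 1; 0 0 0.03 0 0 0 1; 0 0 0.03 0 0 0 1' 
python3 -m inch '0 0 0 0 0 0 0.2; 0 0 0 0 0 0 -0.5; 0 0 0 0 0 0 -0.5;0 0 0 0 0 0 -0.5; 0 0 -0.2 0 0 0 -0.5; 0 0 -0.6 0 0 0 -0.5;0 0 -1 0 0 0 -0.5;0 0 -1 0 0 0 -0.5' 
python3 - <<'E'
from h import *
s=manip.read_state();print(s['tool_pos'],yawx(s),s['ft_force'])
c,im=shot('w9','wrist');cv2.imwrite('pics/w9b.png',cv2.resize(im,None,fx=1.5,fy=1.5,interpolation=cv2.INTER_CUBIC))
E
```

```text
time: 13.55
tool_pos: [0.519, -0.1457, 0.0078]
tool_rot: [[1.0, 0.027, 0.001], [0.027, -1.0, -0.001], [0.001, 0.001, -1.0]]
ft_force: [-0.1, -0.6, -1.3]
grip_width: 0.0592
time: 14.35
tool_pos: [0.5226, -0.1472, 0.1128]
tool_rot: [[1.0, 0.027, 0.011], [0.027, -1.0, -0.005], [0.011, 0.005, -1.0]]
ft_force: [1.2, -0.5, 0.3]
grip_width: 0.0703
[ 0.52262889 -0.14719272  0.11277653] 1.5501821000083251 [ 1.15354074 -0.53784251  0.29205186]
```

View pics/w9b.png

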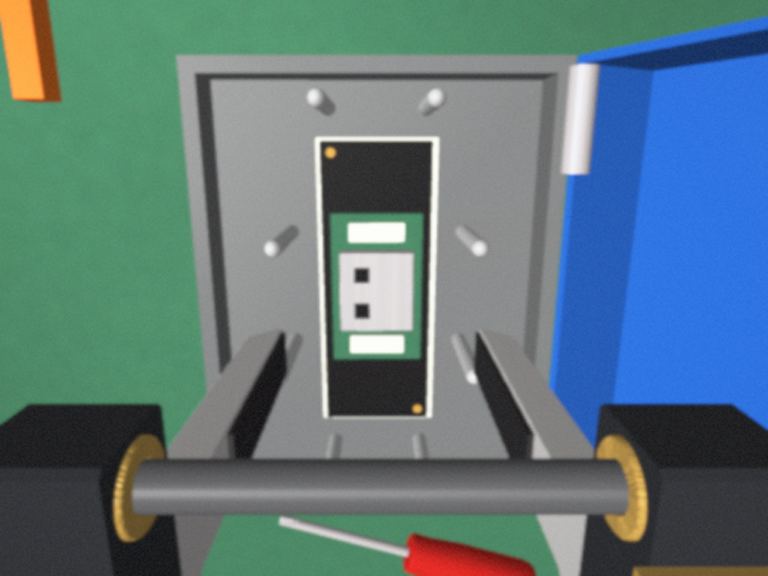

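```bash
python3 -m inch '0.35 -0.45 0 0 0 0 0; 0.7 -0.9 0 0 0 0 0; 0.7 -0.9 0 0 0 0 0' | head -2;  python3 -m inch '0.3 -0.45 0 0 0 0 0; 0.65 -0.88 0 0 0 0 0; 0.65 -0.88 0 0 0 0 0; 0.65 -0.88 0 0 0 0 0; 0.65 -0.88 0 0 0 0 0' | head -2
python3 - <<'E'
from h import *
s=manip.read_state();print(s['tool_pos'],yawx(s),s['grip_width'])
c,im=shot('w10','wrist');cv2.imwrite('pics/w10b.png',cv2.resize(im,None,fx=1.5,fy=1.5,interpolation=cv2.INTER_CUBIC))
E
```

```text
time: 14.7
tool_pos: [0.5875, -0.0504, 0.1058]
time: 15.2
tool_pos: [0.6471, 0.035, 0.106]
[0.6470633  0.03504805 0.10600373] 1.5484633242125765 0.04676118294210864
```

View pics/w10b.png

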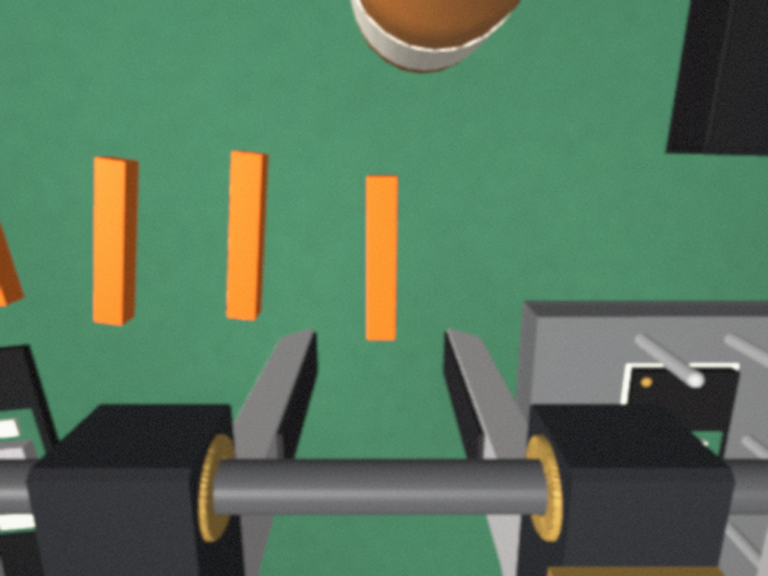

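```bash
python3 - <<'E'
from h import *
c,_=load('w10')
print(fitrect(c,[(366,176,1,1),(397,176,1,-1),(396,340,-1,-1),(366,340,-1,1)],.09,.016,.016,1.5,[.66,.03,0]))
print(fitrect(c,[(232,151,1,1),(261,153,1,-1),(256,318,-1,-1),(227,317,-1,1)],.09,.016,.016,1.5,[.66,.1,0]))
s=manip.read_state();print(tool(s,[.6717,.1085,.05]))
E
```

```text
(np.float64(0.6618), np.float64(0.0353), np.float64(1.43), np.float64(0.44))
(np.float64(0.6723), np.float64(0.1082), np.float64(-4.03), np.float64(1.36))
[ 0.26650175 -0.73225788  0.56308522]
```

```bash
python3 -m inch '0.13 -0.37 0 0 0 0.06 0; 0.267 -0.732 0.3 0 0 0.128 0; 0.267 -0.732 0.5 0 0 0.128 0; 0.267 -0.732 0.5 0 0 0.128 0; 0.267 -0.732 0.5 0 0 0.128 0' | head -2
python3 - <<'E'
from h import *
s=manip.read_state();print(s['tool_pos'],yawx(s),s['grip_width'],tool(s,[.672,.1083,.004]))
c,im=shot('w11','wrist')
E
```

```text
time: 15.75
tool_pos: [0.6727, 0.1082, 0.0573]
[0.67268579 0.10824442 0.05734688] -4.298958247076673 0.04715754210883788 [-6.28799294e-03 -4.81530446e-04  5.33475940e-01]
```

View pics/w11.png

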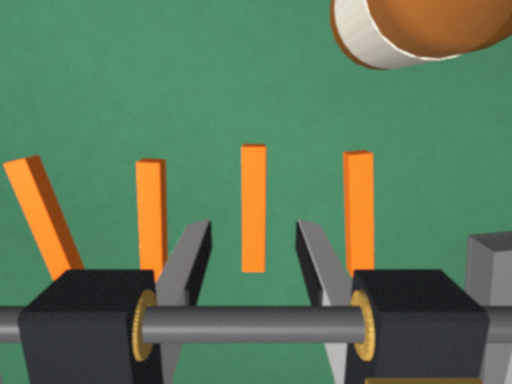

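Aligned. Descend, grip, lift.

```bash
python3 -m inch '0 0 0.3 0 0 0 0; 0 0 0.5 0 0 0 0; 0 0 0.535 0 0 0 0; 0 0 0.535 0 0 0 0; 0 0 0.535 0 0 0 1; 0 0 0.535 0 0 0 1;0 0 0.535 0 0 0 1;0 0 0.535 0 0 0 1' 25
python3 - <<'E'
from h import *
c,im=shot('w12','wrist')
E
python3 -m inch '0 0 -0.1 0 0 0 1; 0 0 -0.5 0 0 0 1; 0 0 -1 0 0 0 1;0 0 -1 0 0 0 1'
python3 - <<'E'
from h import *
s=manip.read_state();print(tool(s,[.581,-.144,.1]),s['joint_positions'])
E
```

```text
time: 16.6
tool_pos: [0.6738, 0.11, 0.0045]
tool_rot: [[0.997, -0.073, 0.001], [-0.073, -0.997, -0.0], [0.001, -0.0, -1.0]]
ft_force: [-0.6, -1.3, 0.1]
grip_width: 0.0187
time: 17.05
tool_pos: [0.6788, 0.1104, 0.1123]
tool_rot: [[0.997, -0.073, 0.015], [-0.073, -0.997, 0.001], [0.015, -0.002, -1.0]]
ft_force: [1.9, -0.4, 0.8]
grip_width: 0.0156
[-0.79017687  2.60930155  0.10614006] [ 3.45036070e+00  2.81649665e+01  8.00975976e+01 -3.45545406e-03
  7.08596115e+01  9.76541606e+01]
```

View pics/w12.png

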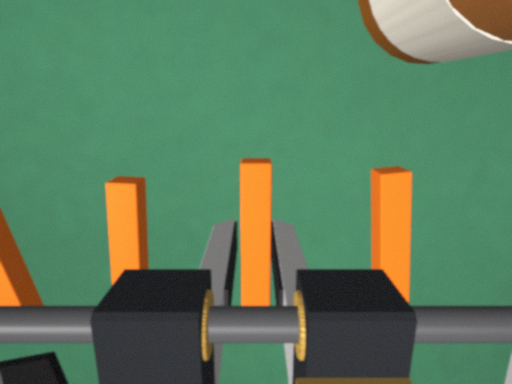

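```bash
python3 -m inch '-0.07 0.22 0 0 0 -0.18 1; -0.14 0.44 0 0 0 -0.36 1; -0.2 0.66 0 0 0 -0.54 1; -0.27 0.87 0 0 0 -0.71 1;-0.27 0.87 0 0 0 -0.71 1' | head -2
python3 -m inch '-0.17 0.15 0 0 0 -0.18 1; -0.34 0.3 0 0 0 -0.36 1; -0.51 0.45 0 0 0 -0.54 1; -0.69 0.6 0 0 0 -0.71 1;-0.69 0.6 0 0 0 -0.71 1' | head -2
python3 -m inch '-0.22 0.04 0 0 0 -0.18 1; -0.45 0.07 0 0 0 -0.36 1; -0.68 0.11 0 0 0 -0.54 1; -0.9 0.144 0 0 0 -0.71 1;-0.9 0.144 0 0 0 -0.71 1' | head -2
python3 - <<'E'
from h import *
s=manip.read_state();print(s['tool_pos'],yawx(s),s['grip_width'],tool(s,[.581,-.144,.05]))
c,im=shot('w13','wrist')
E
```

```text
time: 17.55
tool_pos: [0.6389, 0.023, 0.1039]
time: 18.05
tool_pos: [0.6064, -0.0614, 0.1038]
time: 18.55
tool_pos: [0.5741, -0.1458, 0.1038]
[ 0.57410307 -0.14580169  0.10382248] 91.363888728882 0.015890284024631662 [0.01650767 0.06918348 0.5382457 ]
```

View pics/w13.png

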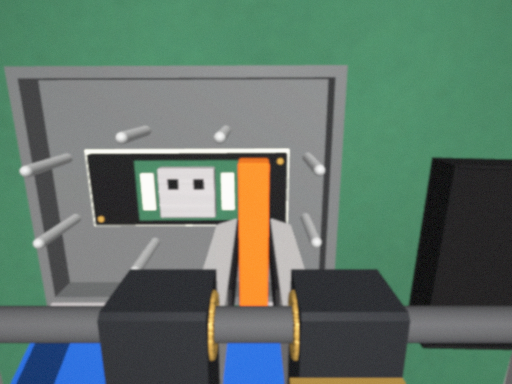

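```bash
python3 -m inch '0.02 0.069 0 0 0 0 1; 0.02 0.069 0.3 0 0 0 1; 0.02 0.069 0.6 0 0 0 1; 0.02 0.069 0.7 0 0 0 1;0.02 0.069 0.7 0 0 0 1;0.02 0.069 0.7 0 0 0 1' 
python3 - <<'E'
from h import *
s=manip.read_state();print(s['tool_pos'],yawx(s),s['grip_width'],tool(s,[.581,-.143,.0185]))
c,im=shot('w14','wrist')
E
```

```text
time: 19.2
tool_pos: [0.5821, -0.1424, 0.0345]
tool_rot: [[-0.028, 1.0, 0.002], [1.0, 0.028, -0.0], [-0.0, 0.002, -1.0]]
ft_force: [-0.3, 1.1, 0.2]
grip_width: 0.0155
[ 0.5820667  -0.1423716   0.03453498] 91.63095569861032 0.015479017768291733 [-0.0059184  -0.01108885  0.16033509]
```

View pics/w14.png

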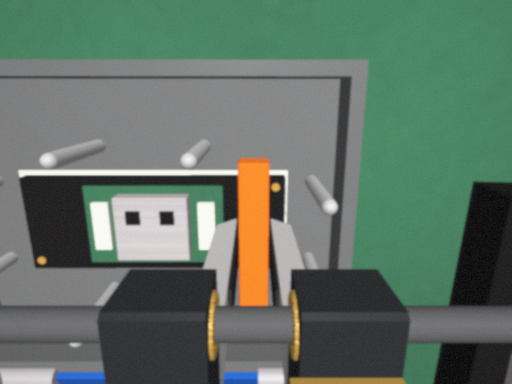

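```bash
python3 -m inch '0 -0.005 0.08 0 0 0 1; 0 -0.005 0.14 0 0 0 1; 0 -0.005 0.155 0 0 0 1; 0 -0.005 0.155 0 0 0 1; 0 -0.005 0.155 0 0 0 1' 
python3 - <<'E'
from h import *
s=manip.read_state();print(s['tool_pos'],s['ft_force'])
E
```

```text
time: 19.75
tool_pos: [0.5802, -0.1429, 0.0183]
tool_rot: [[-0.028, 1.0, 0.0], [1.0, 0.028, -0.0], [-0.0, 0.0, -1.0]]
ft_force: [0.3, -0.7, 1.2]
grip_width: 0.0159
[ 0.58020839 -0.14291086  0.0183477 ] [ 0.34603523 -0.68395467  1.19085994]
```

```bash
python3 -m inch '0 0 0 0 0 0 0.8; 0 0 0 0 0 0 0.5; 0 0 0 0 0 0 0.5; 0 0 -0.1 0 0 0 0.5; 0 0 -0.4 0 0 0 0.4; 0 0 -0.9 0 0 0 0.2; 0 0 -0.9 0 0 0 0' 
python3 - <<'E'
from h import *
c,im=shot('w15','wrist')
E
python3 -m inch '0.2 0.1 0 0 0 -0.19 0; 0.4 0.2 0 0 0 -0.38 0; 0.6 0.3 0 0 0 -0.57 0; 0.8 0.4 0 0 0 -0.76 0; 0.878 0.435 0 0 0 -0.95 0; 0.878 0.435 0 0 0 -1 0' | head -2
python3 -m inch '0.07 0.2 0 0 0 -0.19 0; 0.14 0.4 0 0 0 -0.38 0; 0.2 0.6 0 0 0 -0.57 0; 0.26 0.8 0 0 0 -0.76 0; 0.31 0.93 0 0 0 -0.95 0; 0.31 0.93 0 0 0 -1 0; 0.31 0.93 0 0 0 -1 0' | head -2
python3 - <<'E'
from h import *
s=manip.read_state();print(s['tool_pos'],yawx(s),s['grip_width'],tool(s,[.662,.0353,.05]))
c,im=shot('w16','wrist')
E
```

```text
time: 20.45
tool_pos: [0.5852, -0.1445, 0.1156]
tool_rot: [[-0.029, 1.0, 0.013], [1.0, 0.029, -0.005], [-0.005, 0.013, -1.0]]
ft_force: [1.2, -0.9, 1.1]
grip_width: 0.041
time: 21.1
tool_pos: [0.621, -0.0522, 0.1072]
time: 21.8
tool_pos: [0.6619, 0.0357, 0.1071]
[0.66190092 0.03567279 0.10711814] -178.32299113713864 0.04696480480874557 [-0.0020829  -0.00377571  0.57117812]
```

View pics/w15.png

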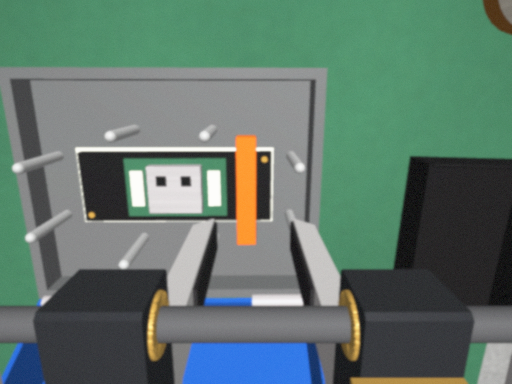

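View pics/w16.png

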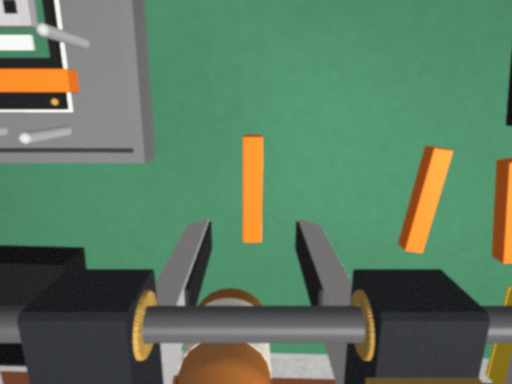

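```bash
python3 -m inch '0 -0.004 0.4 0 0 0 0; 0 -0.004 0.8 0 0 0 0; 0 -0.004 1 0 0 0 0; 0 -0.004 1 0 0 0 0; 0 -0.004 1 0 0 0 0' 25
python3 - <<'E'
from h import *
s=manip.read_state();print(s['tool_pos'],yawx(s),s['grip_width'],tool(s,[.662,.0353,.0045]))
E
```

```text
time: 22.35
tool_pos: [0.6626, 0.0343, 0.0083]
tool_rot: [[-1.0, -0.028, -0.0], [-0.028, 1.0, -0.0], [0.0, -0.0, -1.0]]
ft_force: [-0.1, -0.6, 0.8]
grip_width: 0.0471
[0.66262964 0.03428588 0.00832065] -178.42360782242784 0.04709362615416961 [0.00600173 0.01031442 0.03820749]
```

```bash
python3 -m inch '0 0.006 0.038 0 0 0 0.5; 0 0.006 0.038 0 0 0 1; 0 0.006 0.038 0 0 0 1; 0 0.006 0.038 0 0 0 1;  0 0.006 -0.1 0 0 0 1; 0 0.006 -0.5 0 0 0 1; 0 0.006 -0.95 0 0 0 1; 0 0.006 -0.95 0 0 0 1' 
python3 -m inch '0.17 -0.15 0 0 0 0.17 1; 0.34 -0.3 0 0 0 0.34 1; 0.51 -0.45 0 0 0 0.51 1; 0.69 -0.587 0 0 0 0.667 1; 0.69 -0.587 0 0 0 0.667 1' | head -2
python3 -m inch '0.08 -0.21 0 0 0 0.17 1; 0.16 -0.42 0 0 0 0.34 1; 0.24 -0.63 0 0 0 0.51 1; 0.303 -0.853 0 0 0 0.667 1; 0.303 -0.853 0 0 0 0.667 1' | head -2
python3 -m inch '-0.04 -0.22 0 0 0 0.17 1; -0.08 -0.44 0 0 0 0.34 1; -0.12 -0.66 0 0 0 0.51 1; -0.164 -0.89 0 0 0 0.667 1; -0.164 -0.89 0 0 0 0.667 1;-0.164 -0.89 0 0 0 0.667 1' | head -2
python3 - <<'E'
from h import *
s=manip.read_state();print(s['tool_pos'],yawx(s),s['grip_width'],tool(s,[.461,-.147,.05]))
c,im=shot('w17','wrist')
E
```

```text
time: 23.15
tool_pos: [0.6676, 0.0351, 0.1116]
tool_rot: [[-0.999, -0.029, 0.015], [-0.029, 1.0, -0.001], [-0.015, -0.001, -1.0]]
ft_force: [0.7, 0.5, 0.8]
grip_width: 0.0156
time: 23.65
tool_pos: [0.5928, -0.0266, 0.1036]
time: 24.15
tool_pos: [0.527, -0.0868, 0.1035]
time: 24.75
tool_pos: [0.4623, -0.1464, 0.1036]
[ 0.46230516 -0.14635881  0.10358315] 91.75934030350601 0.01576852434289547 [-0.00609929 -0.01427909  0.53580381]
```

View pics/w17.png

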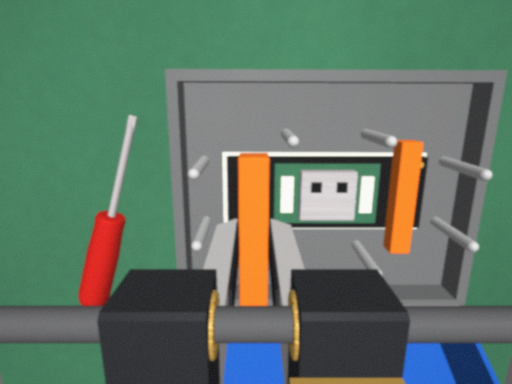

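```bash
python3 -m inch '-0.006 -0.012 0.4 0 0 0 1; -0.006 -0.012 0.7 0 0 0 1; -0.006 -0.012 0.8 0 0 0 1; -0.006 -0.012 0.8 0 0 0 1;-0.006 -0.012 0.8 0 0 0 1' 
python3 - <<'E'
from h import *
s=manip.read_state();print(s['tool_pos'],yawx(s),s['grip_width'],tool(s,[.461,-.147,.0185]))
c,im=shot('w18','wrist')
E
```

```text
time: 25.3
tool_pos: [0.4611, -0.1473, 0.0239]
tool_rot: [[-0.029, 1.0, 0.002], [1.0, 0.029, -0.001], [-0.001, 0.002, -1.0]]
ft_force: [0.3, 0.6, 0.2]
grip_width: 0.0159
[ 0.46108291 -0.14729775  0.02392772] 91.66548974475835 0.015886803060260742 [ 0.00303516 -0.00082762  0.054274  ]
```

View pics/w18.png

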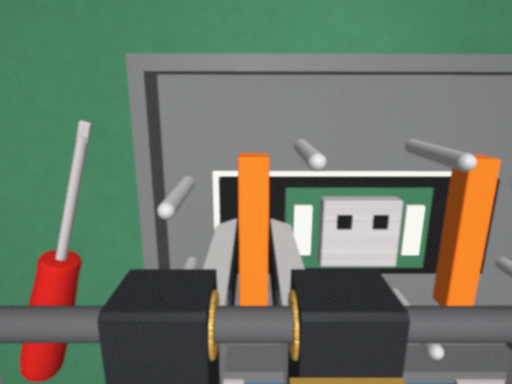

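```bash
python3 -m inch '0.003 0 0.04 0 0 0 1; 0.003 0 0.054 0 0 0 1; 0.003 0 0.054 0 0 0 1; 0.003 0 0.054 0 0 0 0.5; 0.003 0 0.054 0 0 0 0.5; 0.003 0 0.054 0 0 0 0.5; 0.003 0 -0.1 0 0 0 0.5; 0.003 0 -0.4 0 0 0 0.3; 0.003 0 -0.88 0 0 0 0; 0.003 0 -0.88 0 0 0 -0.5'
python3 - <<'E'
from h import *
c,im=shot('w19','wrist')
E
python3 -m inch '0.23 0.03 0 0 0 0.15 -1; 0.47 0.06 0 0 0 0.31 -1; 0.7 0.1 0 0 0 0.47 -1; 0.947 0.127 0 0 0 0.62 -1' | head -2
python3 -m inch '0.25 -0.07 0 0 0 0.15 -1; 0.5 -0.14 0 0 0 0.31 -1; 0.75 -0.21 0 0 0 0.47 -1; 0.976 -0.28 0 0 0 0.62 -1' | head -2
python3 -m inch '0.2 -0.21 0 0 0 0.15 -1; 0.4 -0.42 0 0 0 0.31 -1; 0.6 -0.63 0 0 0 0.47 -1; 0.804 -0.838 0 0 0 0.626 -1' | head -2
python3 -m inch '0.14 -0.46 0 0 0 0 -1; 0.278 -0.93 0 0 0 0 -1; 0.278 -0.93 0 0 0 0 -1; 0.278 -0.93 0 0 0 0 -1; 0.278 -0.93 0 0 0 0 -1' | head -2
python3 - <<'E'
from h import *
s=manip.read_state();print(s['tool_pos'],yawx(s),s['grip_width'],tool(s,[.5195,.259,.05]))
c,im=shot('w20','wrist')
E
```

```text
time: 26.35
tool_pos: [0.4637, -0.1488, 0.1163]
tool_rot: [[-0.028, 1.0, 0.01], [1.0, 0.028, -0.005], [-0.005, 0.01, -1.0]]
ft_force: [0.5, 0.1, 0.3]
grip_width: 0.0444
time: 26.8
tool_pos: [0.4687, -0.051, 0.1097]
time: 27.2
tool_pos: [0.4868, 0.0492, 0.1095]
time: 27.6
tool_pos: [0.5029, 0.1639, 0.1094]
time: 28.1
tool_pos: [0.5182, 0.2576, 0.1099]
[0.51824251 0.25758187 0.10992725] 7.605013449831982 0.09430594899800522 [ 0.01608086 -0.01321069  0.59921081]
```

View pics/w19.png

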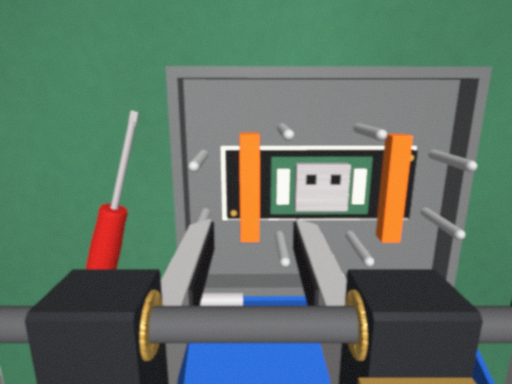

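View pics/w20.png

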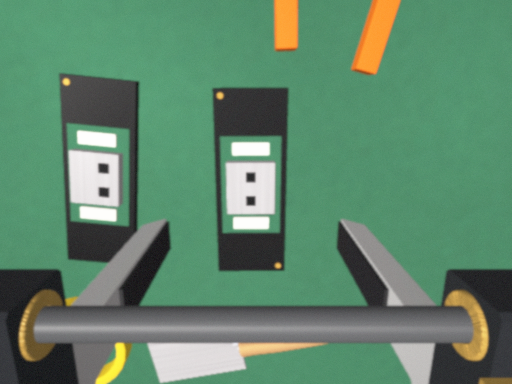

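```bash
python3 - <<'E'
from h import *
c,_=load('w20')
f=fitrect(c,[(214,88,1,1),(288,88,1,-1),(284.5,270,-1,-1),(220,270,-1,1)],.16,.06,.008,1,[.515,.25,0]);print(f)
s=manip.read_state();print(tool(s,[f[0],f[1],.003]))
E
```

```text
(np.float64(0.5201), np.float64(0.2596), np.float64(7.9), np.float64(1.33))
[ 0.02124523 -0.02146615  1.07302253]
```

```bash
python3 -m inch '0.02 -0.02 0.4 0 0 -0.005 -1; 0.02 -0.02 0.8 0 0 -0.005 -1; 0.02 -0.02 0.9 0 0 -0.005 -1;0.02 -0.02 0.9 0 0 -0.005 -1;0.02 -0.02 0.9 0 0 -0.005 -1' | head -2
python3 - <<'E'
from h import *
s=manip.read_state();print(s['tool_pos'],yawx(s),tool(s,[.5201,.2596,.0025]))
E
```

```text
time: 28.65
tool_pos: [0.5222, 0.2608, 0.0225]
[0.52223921 0.26078473 0.02250788] 7.792098531347275 [-0.02321646  0.00889213  0.20002854]
```

```bash
python3 -m inch '-0.015 0.006 0.12 0 0 0 -1; -0.015 0.006 0.2 0 0 0 -1; -0.015 0.006 0.2 0 0 0 -1; -0.015 0.006 0.2 0 0 0 -0.2; -0.015 0.006 0.2 0 0 0 1;-0.015 0.006 0.2 0 0 0 1;-0.015 0.006 0.2 0 0 0 1;-0.015 0.006 0.2 0 0 0 1;-0.015 0.006 0.2 0 0 0 1' 40
python3 - <<'E'
from h import *
c,im=shot('w21','wrist')
s=manip.read_state();print(s['tool_pos'],yawx(s),s['tool_rot'][2])
E
python3 -m inch '0 0 -0.05 0 0 0 1; 0 0 -0.2 0 0 0 1; 0 0 -0.6 0 0 0 1; 0 0 -1 0 0 0 1;0 0 -1 0 0 0 1'
python3 - <<'E'
from h import *
s=manip.read_state();print(s['tool_pos'],yawx(s),tool(s,[.519,-.1457,.12]))
E
```

```text
time: 29.55
tool_pos: [0.5198, 0.2603, 0.0014]
tool_rot: [[0.991, 0.137, 0.0], [0.137, -0.991, -0.0], [0.0, 0.0, -1.0]]
ft_force: [-0.8, -0.1, 1.4]
grip_width: 0.0594
[0.51977166 0.26026193 0.00138693] 7.848749204097402 [ 2.75830524e-04  1.07215772e-04 -9.99999956e-01]
time: 30.1
tool_pos: [0.5236, 0.2618, 0.1068]
tool_rot: [[0.991, 0.137, 0.011], [0.137, -0.991, 0.004], [0.011, -0.002, -1.0]]
ft_force: [0.9, 0.4, -2.0]
grip_width: 0.0594
[0.52360465 0.26176231 0.10680461] 7.847868253611813 [-0.60045811  4.02983225 -0.14828257]
```

View pics/w21.png

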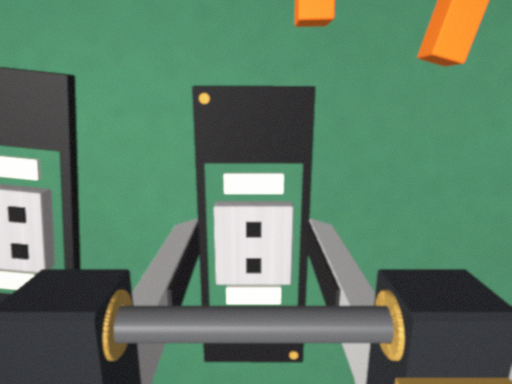

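```bash
python3 -m inch '-0.07 0.49 -0.1 0 0 0.07 1; -0.135 0.98 -0.15 0 0 0.139 1; -0.135 0.98 -0.15 0 0 0.139 1' | head -2;  python3 -m inch '-0.02 0.5 0 0 0 0 1; -0.028 0.99 0 0 0 0 1' | head -2; python3 -m inch '-0.02 0.5 0 0 0 0 1; -0.028 0.99 0 0 0 0 1' | head -2; python3 -m inch '-0.02 0.5 0 0 0 0 1; -0.028 0.99 0 0 0 0 1; -0.028 0.99 0 0 0 0 1; -0.028 0.99 0 0 0 0 1; -0.028 0.99 0 0 0 0 1' | head -2
python3 - <<'E'
from h import *
s=manip.read_state();print(s['tool_pos'],yawx(s),tool(s,[.521,-.1457,.12]).round(3))
E
```

```text
time: 30.4
tool_pos: [0.5188, 0.1561, 0.1158]
time: 30.6
tool_pos: [0.5185, 0.0621, 0.1152]
time: 30.8
tool_pos: [0.5184, -0.0378, 0.1152]
time: 31.3
tool_pos: [0.5188, -0.1344, 0.1154]
[ 0.51875174 -0.13437801  0.11537701] 1.6152334914193407 [ 0.019  0.114 -0.046]
```

```bash
python3 -m inch '0.02 0.112 0.1 0 0 0 1; 0.02 0.112 0.4 0 0 0 1; 0.02 0.112 0.55 0 0 0 1;0.02 0.112 0.55 0 0 0 1;0.02 0.112 0.55 0 0 0 1' | head -2
python3 - <<'E'
from h import *
s=manip.read_state();print(s['tool_pos'],yawx(s),s['tool_rot'][2],tool(s,[.521,-.1457,.0314]).round(3))
c,im=shot('w22','wrist')
E
```

```text
time: 31.8
tool_pos: [0.522, -0.1464, 0.061]
[ 0.52198372 -0.14635249  0.06095988] 1.6711390400419956 [-4.67855478e-04 -7.88725045e-05 -9.99999887e-01] [-0.01  -0.007  0.296]
```

View pics/w22.png

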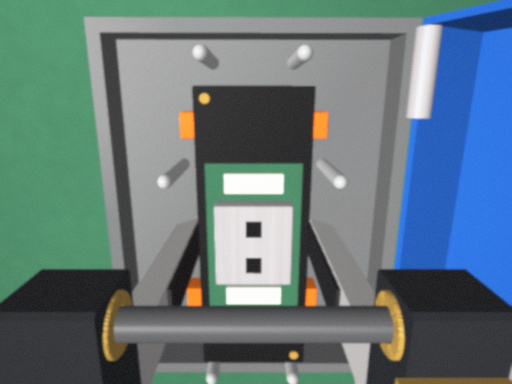

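```bash
python3 -m inch '-0.008 -0.005 0.12 0 0 0 1; -0.008 -0.005 0.22 0 0 0 1; -0.008 -0.005 0.27 0 0 0 1;-0.008 -0.005 0.27 0 0 0 1;-0.008 -0.005 0.27 0 0 0 1' 
python3 - <<'E'
from h import *
s=manip.read_state();print(s['tool_pos'],yawx(s),s['tool_rot'][2],tool(s,[.521,-.1457,.0314]).round(3))
E
```

```text
time: 32.35
tool_pos: [0.521, -0.1465, 0.0341]
tool_rot: [[1.0, 0.028, -0.0], [0.028, -1.0, -0.0], [-0.0, 0.0, -1.0]]
ft_force: [-0.3, 0.4, -2.5]
grip_width: 0.0596
[ 0.52103099 -0.14651847  0.03412145] 1.5869109551233014 [-1.17329119e-04  4.13674513e-05 -9.99999992e-01] [-0.    -0.008  0.027]
```

```bash
python3 -m inch '0 -0.005 0.015 0 0 0 1; 0 -0.005 0.027 0 0 0 1; 0 -0.005 0.027 0 0 0 1;0 -0.005 0.027 0 0 0 1' 
python3 -m inch '0 0 0 0 0 0 -0.4; 0 0 0 0 0 0 -0.5; 0 0 0 0 0 0 -0.5; 0 0 -0.1 0 0 0 -0.5; 0 0 -0.4 0 0 0 -0.5;0 0 -0.9 0 0 0 -0.5;0 0 -0.9 0 0 0 -0.5' |head -2
python3 - <<'E'
from h import *
c,im=shot('w23','wrist')
c,im=shot('sc23','scene');cv2.imwrite('pics/sc23b.png',cv2.resize(im[100:240,80:300],None,fx=3.5,fy=3.5,interpolation=cv2.INTER_CUBIC))
s=manip.read_state();print(s['tool_pos'],yawx(s))
E
```

```text
time: 32.75
tool_pos: [0.521, -0.146, 0.0317]
tool_rot: [[1.0, 0.028, 0.0], [0.028, -1.0, -0.0], [0.0, 0.0, -1.0]]
ft_force: [-0.7, -0.1, -1.6]
grip_width: 0.0593
time: 33.45
tool_pos: [0.5257, -0.1479, 0.1286]
[ 0.52205998 -0.14638639  0.12363715] 1.5936362785823412
```

View pics/w23.png

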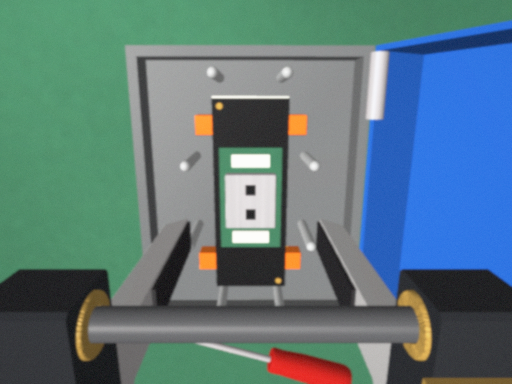

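View pics/sc23b.png

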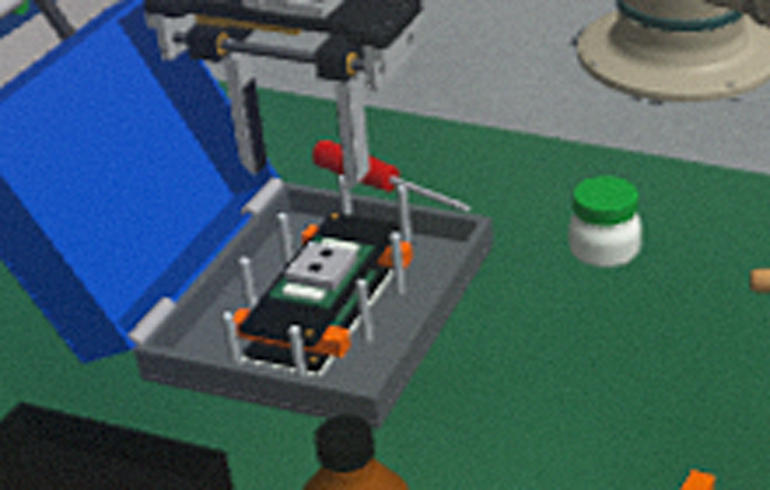

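```bash
python3 -m inch '0.19 -0.4 0 0 0 0 -0.3; 0.383 -0.81 0 0 0 0 0' | head -2; python3 -m inch '0.19 -0.4 0 0 0 0 0; 0.383 -0.81 0 0 0 0 0' | head -2; python3 -m inch '0.19 -0.4 0 0 0 0 0; 0.383 -0.81 0 0 0 0 0' | head -2; python3 -m inch '0.19 -0.4 0.1 0 0 0.1 0; 0.383 -0.81 0.2 0 0 0.18 0; 0.383 -0.81 0.2 0 0 0.18 0; 0.383 -0.81 0.2 0 0 0.18 0;0.383 -0.81 0.2 0 0 0.18 0' | head -2
python3 - <<'E'
from h import *
s=manip.read_state();print(s['tool_pos'],yawx(s),s['grip_width'],tool(s,[.667,.1801,.05]))
c,im=shot('w24','wrist');cv2.imwrite('pics/w24b.png',cv2.resize(im,None,fx=1.5,fy=1.5,interpolation=cv2.INTER_CUBIC))
E
```

```text
time: 33.75
tool_pos: [0.5562, -0.0639, 0.1206]
time: 33.95
tool_pos: [0.5924, 0.0195, 0.1202]
time: 34.15
tool_pos: [0.6284, 0.1017, 0.12]
time: 34.65
tool_pos: [0.6641, 0.181, 0.1008]
[0.66413321 0.18097989 0.10082029] -6.515582749609591 0.04716325578422536 [0.0304523  0.00475661 0.50815298]
```

View pics/w24b.png

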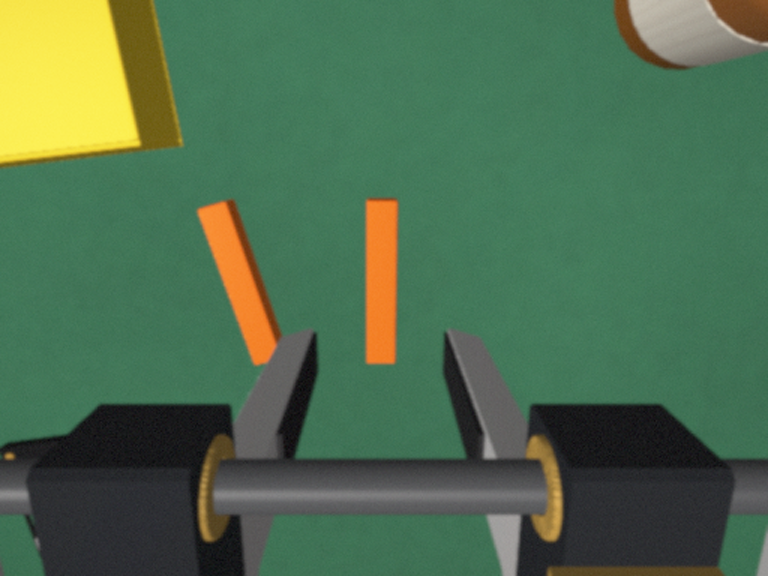

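```bash
python3 - <<'E'
from h import *
c,_=load('w24')
print(fitrect(c,[(366,201,1,1),(397,201,1,-1),(396,363,-1,-1),(366,363,-1,1)],.09,.016,.016,1.5,[.66,.18,0]))
print(fitrect(c,[(198,210,1,1),(229,201,1,-1),(252,364,-1,1)],.09,.016,.016,1.5,[.67,.25,0]))
E
python3 -m inch '0.025 0.005 0.4 0 0 0 0; 0.025 0.005 0.8 0 0 0 0; 0.025 0.005 0.96 0 0 0 0; 0.025 0.005 0.96 0 0 0 0; 0.025 0.005 0.96 0 0 0 0' 25
python3 - <<'E'
from h import *
s=manip.read_state();print(s['tool_pos'],yawx(s),tool(s,[.667,.1801,.0045]))
E
```

```text
(np.float64(0.667), np.float64(0.1805), np.float64(-6.63), np.float64(0.63))
(np.float64(0.6746), np.float64(0.2547), np.float64(7.65), np.float64(1.55))
time: 35.2
tool_pos: [0.668, 0.1802, 0.0065]
tool_rot: [[0.993, -0.115, 0.001], [-0.115, -0.993, -0.0], [0.001, -0.0, -1.0]]
ft_force: [0.2, -0.8, 1.2]
grip_width: 0.0467
[0.66803079 0.18022539 0.00649768] -6.591112386068687 [-0.01011607  0.00243015  0.01996642]
```

```bash
python3 -m inch '-0.005 0 0.02 0 0 0 0.5; -0.005 0 0.02 0 0 0 1; -0.005 0 0.02 0 0 0 1;-0.005 0 0.02 0 0 0 1;-0.005 0 -0.1 0 0 0 1;-0.005 0 -0.5 0 0 0 1; -0.005 0 -1 0 0 0 1; -0.005 0 -1 0 0 0 1' 
python3 -m inch '-0.04 0.28 -0.1 0 0 -0.18 1; -0.08 0.55 -0.15 0 0 -0.36 1; -0.12 0.83 -0.15 0 0 -0.5455 1;-0.12 0.83 -0.15 0 0 -0.5455 1' | head -2
python3 -m inch '-0.15 0.23 0 0 0 -0.18 1; -0.3 0.47 0 0 0 -0.36 1; -0.455 0.705 0 0 0 -0.5455 1;-0.455 0.705 0 0 0 -0.5455 1' | head -2
python3 -m inch '-0.23 0.15 0 0 0 -0.18 1; -0.47 0.3 0 0 0 -0.36 1; -0.706 0.452 0 0 0 -0.5455 1;-0.706 0.452 0 0 0 -0.5455 1' | head -2
python3 -m inch '-0.27 0.04 0 0 0 -0.18 1; -0.55 0.08 0 0 0 -0.36 1; -0.83 0.118 0 0 0 -0.5455 1;-0.83 0.118 0 0 0 -0.5455 1;-0.83 0.118 0 0 0 -0.5455 1' | head -2
python3 - <<'E'
from h import *
s=manip.read_state();print(s['tool_pos'],yawx(s),s['grip_width'],tool(s,[.581,-.143,.07]))
c,im=shot('w25','wrist')
E
```

```text
time: 36.0
tool_pos: [0.6724, 0.1825, 0.1146]
tool_rot: [[0.993, -0.113, 0.016], [-0.113, -0.994, 0.003], [0.015, -0.004, -1.0]]
ft_force: [-0.3, 0.5, 0.3]
grip_width: 0.0155
time: 36.4
tool_pos: [0.6449, 0.0974, 0.1213]
time: 36.8
tool_pos: [0.6236, 0.0171, 0.1207]
time: 37.2
tool_pos: [0.6029, -0.0633, 0.1207]
time: 37.7
tool_pos: [0.5823, -0.1416, 0.1206]
[ 0.58227192 -0.14160922  0.12058063] 91.40334269663173 0.015865344923410532 [-0.01430125 -0.01345656  0.50577621]
```

View pics/w25.png

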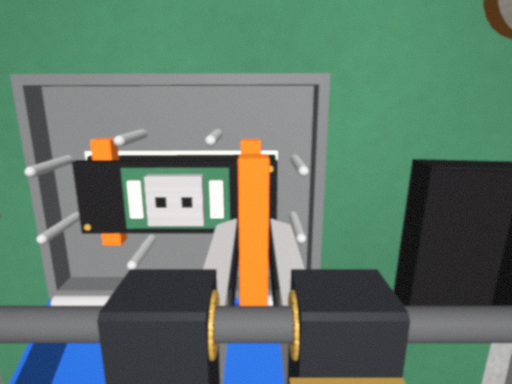

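```bash
python3 -m inch '-0.014 -0.01 0.3 0 0 -0.004 1; -0.014 -0.01 0.6 0 0 -0.004 1; -0.014 -0.01 0.7 0 0 -0.004 1; -0.014 -0.01 0.7 0 0 -0.004 1;-0.014 -0.01 0.7 0 0 -0.004 1' 
python3 - <<'E'
from h import *
s=manip.read_state();print(s['tool_pos'],yawx(s),s['grip_width'],tool(s,[.581,-.143,.0425]))
E
```

```text
time: 38.25
tool_pos: [0.5816, -0.1438, 0.0514]
tool_rot: [[-0.033, 0.999, 0.001], [0.999, 0.033, -0.0], [-0.0, 0.001, -1.0]]
ft_force: [0.2, 0.6, 0.4]
grip_width: 0.0156
[ 0.58163379 -0.1437807   0.05139953] 91.86530311752502 0.015627695473601422 [ 0.00804226 -0.00620962  0.08898341]
```

```bash
python3 -m inch '0.006 -0.005 0.05 0 0 0 1; 0.006 -0.005 0.09 0 0 0 1; 0.006 -0.005 0.09 0 0 0 1; 0.006 -0.005 0.09 0 0 0 1' 
python3 -m inch '0 0 0 0 0 0 0.5; 0 0 0 0 0 0 0.5; 0 0 0 0 0 0 0.5; 0 0 -0.1 0 0 0 0.5; 0 0 -0.4 0 0 0 0.3; 0 0 -0.8 0 0 0 0; 0 0 -0.8 0 0 0 0' |head -2
python3 - <<'E'
from h import *
c,im=shot('w26','wrist')
E
python3 -m inch '0.33 0.09 0 0 0 0.15 0; 0.66 0.18 0 0 0 0.3 0; 0.987 0.263 0 0 0 0.4625 0' | head -2
python3 -m inch '0.33 -0.03 0 0 0 0.15 0; 0.66 -0.06 0 0 0 0.3 0; 0.973 -0.093 0 0 0 0.4625 0' | head -2
python3 -m inch '0.3 -0.15 0 0 0 0.15 0; 0.6 -0.3 0 0 0 0.3 0; 0.917 -0.462 0 0 0 0.4625 0' | head -2
python3 -m inch '0.24 -0.26 0 0 0 0.15 0; 0.48 -0.52 0 0 0 0.3 0; 0.711 -0.782 0 0 0 0.4625 0;0.711 -0.782 0 0 0 0.4625 0;0.711 -0.782 0 0 0 0.4625 0' | head -2
python3 - <<'E'
from h import *
s=manip.read_state();print(s['tool_pos'],yawx(s),s['grip_width'],tool(s,[.6745,.2545,.05]))
c,im=shot('w27','wrist');cv2.imwrite('pics/w27b.png',cv2.resize(im,None,fx=1.5,fy=1.5,interpolation=cv2.INTER_CUBIC))
E
```

```text
time: 38.65
tool_pos: [0.5811, -0.1438, 0.0434]
tool_rot: [[-0.032, 0.999, 0.003], [0.999, 0.032, -0.001], [-0.001, 0.003, -1.0]]
ft_force: [-0.6, 0.7, 5.1]
grip_width: 0.0155
time: 39.35
tool_pos: [0.584, -0.1452, 0.1276]
time: 39.7
tool_pos: [0.6025, -0.0433, 0.1206]
time: 40.0
tool_pos: [0.6253, 0.0523, 0.1205]
time: 40.3
tool_pos: [0.6484, 0.1519, 0.1203]
time: 40.8
tool_pos: [0.6717, 0.254, 0.1201]
[0.6716607  0.25403503 0.12006651] 8.765235807520728 0.046876458706548066 [ 0.03066468 -0.00106182  0.70058394]
```

View pics/w26.png

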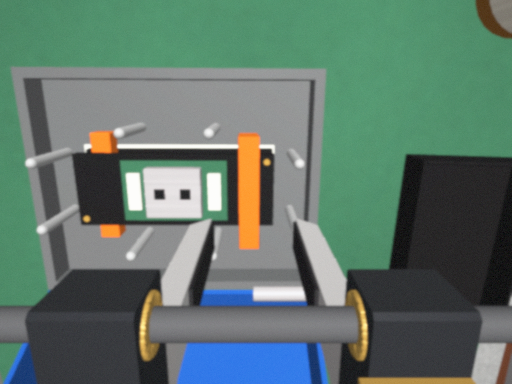

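View pics/w27b.png

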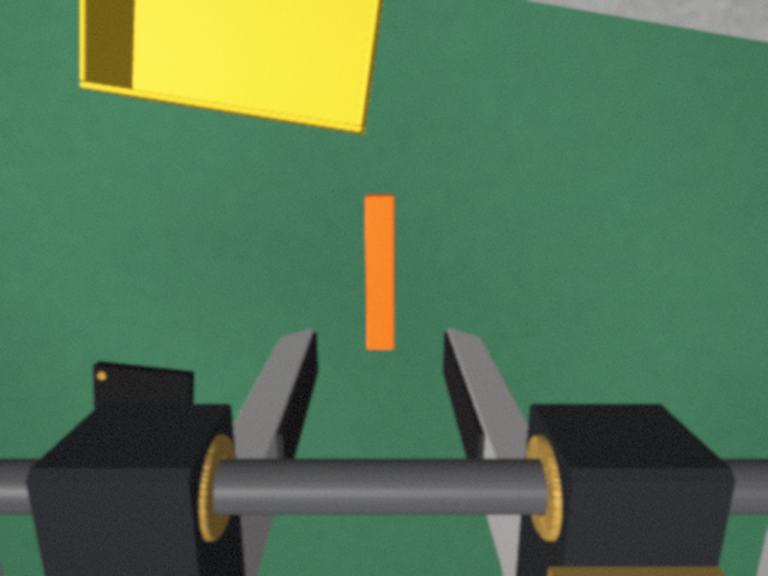

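```bash
python3 - <<'E'
from h import *
c,_=load('w27')
print(fitrect(c,[(364.5,195,1,1),(394,195,1,-1),(394,349,-1,-1),(366,350,-1,1)],.09,.016,.016,1.5,[.66,.25,0]))
E
python3 -m inch '0.028 0 0.4 0 0 0 0; 0.028 0 0.8 0 0 0 0; 0.028 0 1 0 0 0 0; 0.028 0 1 0 0 0 0; 0.028 0 1 0 0 0 0' 25
python3 - <<'E'
from h import *
s=manip.read_state();print(s['tool_pos'],yawx(s),tool(s,[.6745,.2545,.0045]))
E
```

```text
(np.float64(0.6752), np.float64(0.2553), np.float64(9.06), np.float64(0.43))
time: 41.35
tool_pos: [0.6756, 0.253, 0.0219]
tool_rot: [[0.989, 0.149, -0.0], [0.149, -0.989, -0.0], [-0.0, 0.0, -1.0]]
ft_force: [-0.7, 0.2, 0.6]
grip_width: 0.0471
[0.67558621 0.25295855 0.02185145] 8.552206521426108 [-0.00840839 -0.01693081  0.17350939]
```

```bash
python3 -m inch '0 -0.017 0.1 0 0 -0.005 0; 0 -0.017 0.173 0 0 -0.005 0; 0 -0.017 0.173 0 0 -0.005 0; 0 -0.017 0.173 0 0 -0.005 1; 0 -0.017 0.173 0 0 -0.005 1; 0 -0.017 0.173 0 0 -0.005 1; 0 -0.017 0.173 0 0 -0.005 1'
python3 -m inch '0 0 -0.1 0 0 0 1; 0 0 -0.5 0 0 0 1; 0 0 -1 0 0 0 1; 0 0 -1 0 0 0 1' 
python3 -m inch '-0.27 0.36 -0.08 0 0 -0.18 1; -0.543 0.73 -0.15 0 0 -0.369 1; -0.543 0.73 -0.15 0 0 -0.369 1' | head -2
python3 -m inch '-0.36 0.27 0 0 0 -0.18 1; -0.729 0.544 0 0 0 -0.369 1; -0.729 0.544 0 0 0 -0.369 1' | head -2
python3 -m inch '-0.42 0.15 0 0 0 -0.18 1; -0.854 0.313 0 0 0 -0.369 1; -0.854 0.313 0 0 0 -0.369 1' | head -2
python3 -m inch '-0.45 0.03 0 0 0 -0.18 1; -0.908 0.056 0 0 0 -0.369 1; -0.908 0.056 0 0 0 -0.369 1' | head -2
python3 -m inch '-0.44 -0.1 0 0 0 -0.18 1; -0.886 -0.206 0 0 0 -0.369 1; -0.886 -0.206 0 0 0 -0.369 1; -0.886 -0.206 0 0 0 -0.369 1; -0.886 -0.206 0 0 0 -0.369 1' | head -2
python3 - <<'E'
from h import *
s=manip.read_state();print(s['tool_pos'],yawx(s),s['grip_width'],tool(s,[.461,-.147,.07]))
c,im=shot('w28','wrist')
E
```

```text
time: 42.05
tool_pos: [0.6753, 0.2561, 0.0045]
tool_rot: [[0.988, 0.154, 0.001], [0.154, -0.988, 0.0], [0.001, 0.0, -1.0]]
ft_force: [-1.0, 0.5, 0.9]
grip_width: 0.0182
time: 42.45
tool_pos: [0.6803, 0.2575, 0.1135]
tool_rot: [[0.988, 0.154, 0.015], [0.154, -0.988, 0.004], [0.016, -0.002, -1.0]]
ft_force: [0.8, 1.1, -0.0]
grip_width: 0.0158
time: 42.75
tool_pos: [0.63, 0.1713, 0.1206]
time: 43.05
tool_pos: [0.5873, 0.0915, 0.1193]
time: 43.35
tool_pos: [0.5459, 0.0119, 0.1194]
time: 43.65
tool_pos: [0.5046, -0.0679, 0.1194]
time: 44.15
tool_pos: [0.4642, -0.1454, 0.1194]
[ 0.46420745 -0.14538893  0.11943912] 91.73961779676326 0.01561145380104744 [-0.01538742 -0.03325805  0.49433606]
```

View pics/w28.png

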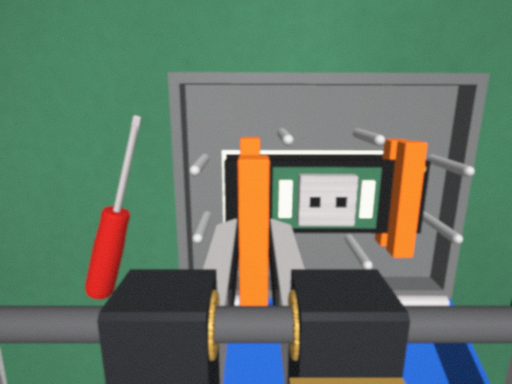

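```bash
python3 -m inch '-0.014 -0.031 0.3 0 0 0 1; -0.014 -0.031 0.6 0 0 0 1; -0.014 -0.031 0.68 0 0 0 1; -0.014 -0.031 0.68 0 0 0 1;-0.014 -0.031 0.68 0 0 0 1' 
python3 - <<'E'
from h import *
s=manip.read_state();print(s['tool_pos'],yawx(s),s['grip_width'],tool(s,[.461,-.147,.043]))
E
```

```text
time: 44.7
tool_pos: [0.461, -0.1476, 0.052]
tool_rot: [[-0.033, 0.999, 0.001], [0.999, 0.033, -0.001], [-0.001, 0.001, -1.0]]
ft_force: [0.6, -0.2, 0.1]
grip_width: 0.0156
[ 0.46096549 -0.14762699  0.05204834] 91.88605850546006 0.015620413194258765 [0.00631343 0.00041994 0.09048005]
```

```bash
python3 -m inch '0.005 0 0.05 0 0 0 1; 0.005 0 0.088 0 0 0 1; 0.005 0 0.088 0 0 0 1; 0.005 0 0.088 0 0 0 1' 
python3 -m inch '0 0 0 0 0 0 0.5; 0 0 0 0 0 0 0.5; 0 0 0 0 0 0 0.5; 0 0 -0.1 0 0 0 0.5; 0 0 -0.4 0 0 0 0.3; 0 0 -0.8 0 0 0 0; 0 0 -0.8 0 0 0 0' |head -2
python3 - <<'E'
from h import *
c,im=shot('w29','wrist')
E
python3 -m inch '0.33 0.04 0 0 0 0.13 -1; 0.66 0.08 0 0 0 0.26 -1; 0.977 0.129 0 0 0 0.4 -1' | head -2
python3 -m inch '0.33 -0.06 0 0 0 0.13 -1; 0.66 -0.12 0 0 0 0.26 -1; 0.988 -0.185 0 0 0 0.4 -1' | head -2
python3 -m inch '0.33 -0.18 0 0 0 0.13 -1; 0.66 -0.36 0 0 0 0.26 -1; 0.981 -0.548 0 0 0 0.4 -1' | head -2
python3 -m inch '0.27 -0.3 0 0 0 0.13 -1; 0.54 -0.6 0 0 0 0.26 -1; 0.821 -0.882 0 0 0 0.4 -1' | head -2
python3 -m inch '0.14 -0.3 0 0 0 0.13 -1; 0.28 -0.6 0 0 0 0.26 -1; 0.431 -0.908 0 0 0 0.4 -1; 0.431 -0.908 0 0 0 0.4 -1; 0.431 -0.908 0 0 0 0.4 -1' | head -2
python3 - <<'E'
from h import *
s=manip.read_state();print(s['tool_pos'],yawx(s),s['grip_width'])
c,im=shot('w30','wrist')
E
```

```text
time: 45.1
tool_pos: [0.4607, -0.1475, 0.0434]
tool_rot: [[-0.032, 0.999, 0.002], [0.999, 0.032, -0.001], [-0.001, 0.002, -1.0]]
ft_force: [0.1, 0.1, 4.7]
grip_width: 0.0159
time: 45.8
tool_pos: [0.4634, -0.149, 0.1276]
time: 46.15
tool_pos: [0.4683, -0.048, 0.1215]
time: 46.45
tool_pos: [0.4781, 0.0522, 0.1214]
time: 46.75
tool_pos: [0.4879, 0.1641, 0.1213]
time: 47.05
tool_pos: [0.4982, 0.2841, 0.1212]
time: 47.55
tool_pos: [0.5082, 0.3826, 0.1209]
[0.50818784 0.38258742 0.12085523] 2.0003703932638137 0.09389999501614527
```

View pics/w29.png

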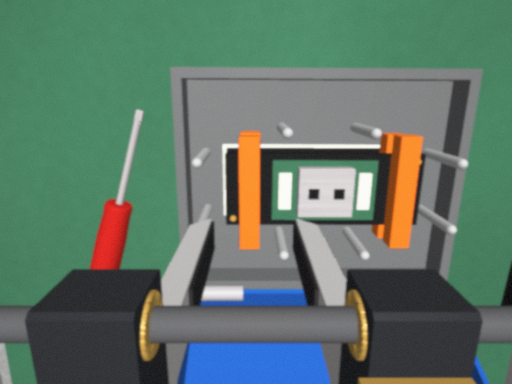

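View pics/w30.png

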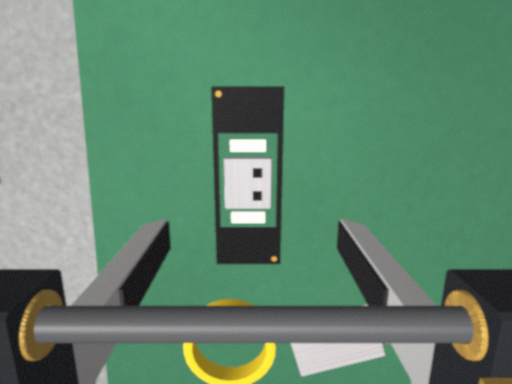

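```bash
python3 - <<'E'
from h import *
c,_=load('w30')
f=fitrect(c,[(212,87,1,1),(284,87,1,-1),(280,264,-1,-1),(217,264,-1,1)],.16,.06,.008,1,[.515,.38,0]);print(f)
s=manip.read_state();print(tool(s,[f[0],f[1],.003]))
E
```

```text
(np.float64(0.5109), np.float64(0.3873), np.float64(1.96), np.float64(0.78))
[ 0.03087687 -0.05615112  1.18167973]
```

```bash
python3 -m inch '0.02 -0.05 0.4 0 0 0 -1; 0.02 -0.05 0.8 0 0 0 -1; 0.02 -0.05 1 0 0 0 -1;0.02 -0.05 1 0 0 0 -1;0.02 -0.05 1 0 0 0 -1' | head -2
python3 - <<'E'
from h import *
s=manip.read_state();print(s['tool_pos'],yawx(s),tool(s,[.5109,.387,.0025]))
E
```

```text
time: 48.1
tool_pos: [0.5113, 0.3868, 0.0227]
[0.51127276 0.3868356  0.02270721] 1.8119820978027525 [-0.00360318 -0.00187344  0.20207238]
```

```bash
python3 -m inch '0 0 0.12 0 0 0 -1; 0 0 0.2 0 0 0 -1; 0 0 0.2 0 0 0 -1; 0 0 0.2 0 0 0 -0.2; 0 0 0.2 0 0 0 1;0 0 0.2 0 0 0 1;0 0 0.2 0 0 0 1;0 0 0.2 0 0 0 1;0 0 0.2 0 0 0 1' 40
python3 - <<'E'
from h import *
c,im=shot('w31','wrist')
s=manip.read_state();print(s['tool_pos'],yawx(s),s['tool_rot'][2])
E
python3 -m inch '0 0 -0.05 0 0 0 1; 0 0 -0.2 0 0 0 1; 0 0 -0.6 0 0 0 1; 0 0 -1 0 0 0 1;0 0 -1 0 0 0 1'
python3 - <<'E'
from h import *
s=manip.read_state();print(s['tool_pos'],yawx(s),tool(s,[.519,-.1457,.15]))
E
```

```text
time: 49.0
tool_pos: [0.5112, 0.3879, 0.0026]
tool_rot: [[0.999, 0.033, 0.0], [0.033, -0.999, -0.0], [0.0, 0.0, -1.0]]
ft_force: [-0.7, -0.3, 1.0]
grip_width: 0.0592
[0.51117746 0.3879168  0.00262205] 1.8653378235029408 [ 2.75545705e-04  9.79779400e-05 -9.99999957e-01]
time: 49.55
tool_pos: [0.5147, 0.3903, 0.1086]
tool_rot: [[0.999, 0.033, 0.01], [0.033, -0.999, 0.006], [0.01, -0.006, -1.0]]
ft_force: [1.7, 0.4, -1.1]
grip_width: 0.0594
[0.51470006 0.3902875  0.10858583] 1.863139001775137 [-0.12694868  5.35590831 -0.44693673]
```

View pics/w31.png

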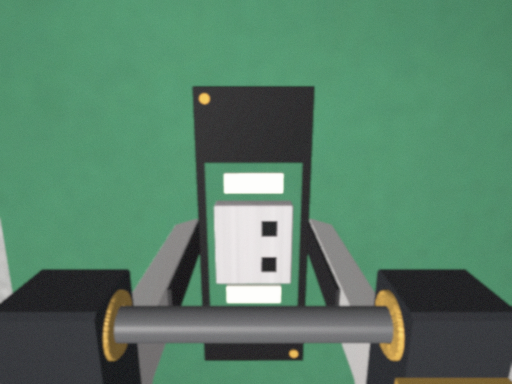

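```bash
python3 -m inch '-0.01 0.4 -0.2 0 0 0.005 1; -0.01 0.89 -0.3 0 0 0.005 1; -0.01 0.89 -0.3 0 0 0.005 1' | head -2;  python3 -m inch '-0.01 0.45 0 0 0 0 1; -0.01 0.89 0 0 0 0 1' | head -2; python3 -m inch '-0.01 0.45 0 0 0 0 1; -0.01 0.89 0 0 0 0 1' | head -2; python3 -m inch '-0.01 0.45 0 0 0 0 1; -0.01 0.89 0 0 0 0 1' | head -2;python3 -m inch '-0.01 0.45 0 0 0 0 1; -0.01 0.89 0 0 0 0 1' | head -2; python3 -m inch '-0.01 0.45 0 0 0 0 1; -0.01 0.85 0 0 0 0 1; -0.01 0.85 0 0 0 0 1; -0.01 0.85 0 0 0 0 1' | head -2
python3 - <<'E'
from h import *
s=manip.read_state();print(s['tool_pos'],yawx(s),tool(s,[.521,-.1457,.12]).round(3))
E
```

```text
time: 49.85
tool_pos: [0.5127, 0.2939, 0.1329]
time: 50.05
tool_pos: [0.5136, 0.2094, 0.1313]
time: 50.25
tool_pos: [0.5149, 0.1197, 0.1312]
time: 50.45
tool_pos: [0.5165, 0.0307, 0.1313]
time: 50.65
tool_pos: [0.5182, -0.0582, 0.1313]
time: 51.05
tool_pos: [0.5199, -0.1421, 0.1312]
[ 0.51987539 -0.14209938  0.13122292] 1.4981467566400546 [0.011 0.036 0.112]
```

```bash
python3 -m inch '0.011 0.036 0.1 0 0 0 1; 0.011 0.036 0.3 0 0 0 1; 0.011 0.036 0.45 0 0 0 1;0.011 0.036 0.45 0 0 0 1;0.011 0.036 0.45 0 0 0 1' | head -2
python3 - <<'E'
from h import *
s=manip.read_state();print(s['tool_pos'],yawx(s),s['tool_rot'][2],tool(s,[.521,-.1457,.0566]).round(3))
c,im=shot('w32','wrist')
E
```

```text
time: 51.55
tool_pos: [0.5215, -0.1444, 0.087]
[ 0.52154987 -0.1443581   0.08696457] 1.7315258116992172 [-1.07594418e-03 -5.91925835e-04 -9.99999246e-01] [-0.006  0.013  0.304]
```

View pics/w32.png

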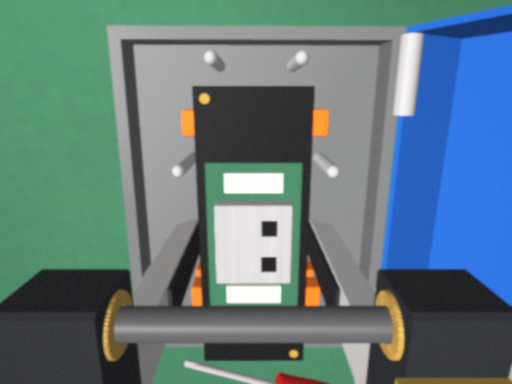

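```bash
python3 -m inch '-0.006 0.013 0.12 0 0 0.003 1; -0.006 0.013 0.22 0 0 0.003 1; -0.006 0.013 0.28 0 0 0.003 1;-0.006 0.013 0.28 0 0 0.003 1;-0.006 0.013 0.28 0 0 0.003 1' 
python3 - <<'E'
from h import *
s=manip.read_state();print(s['tool_pos'],yawx(s),s['tool_rot'][2],tool(s,[.521,-.1457,.0566]).round(3))
E
```

```text
time: 52.1
tool_pos: [0.5211, -0.147, 0.0592]
tool_rot: [[1.0, 0.026, -0.0], [0.026, -1.0, 0.0], [-0.0, -0.0, -1.0]]
ft_force: [0.3, 0.1, -1.6]
grip_width: 0.0593
[ 0.52111326 -0.1469606   0.05921637] 1.4883263779215041 [-3.70980808e-04 -1.29010930e-04 -9.99999923e-01] [-0.001 -0.013  0.026]
```

```bash
python3 -m inch '0 -0.01 0.015 0 0 0 1; 0 -0.01 0.025 0 0 0 1; 0 -0.01 0.025 0 0 0 1;0 -0.01 0.025 0 0 0 1' 
python3 -m inch '0 0 0 0 0 0 -0.4; 0 0 0 0 0 0 -0.5; 0 0 0 0 0 0 -0.5; 0 0 -0.1 0 0 0 -0.5; 0 0 -0.4 0 0 0 -0.5;0 0 -0.9 0 0 0 -0.5;0 0 -0.9 0 0 0 -0.5' |head -2
python3 - <<'E'
from h import *
c,im=shot('w33','wrist')
c,im=shot('sc33','scene');cv2.imwrite('pics/sc33b.png',cv2.resize(im[100:240,80:300],None,fx=3.5,fy=3.5,interpolation=cv2.INTER_CUBIC))
s=manip.read_state();print(s['tool_pos'],yawx(s))
E
```

```text
time: 52.5
tool_pos: [0.5213, -0.1459, 0.0571]
tool_rot: [[1.0, 0.026, 0.0], [0.026, -1.0, -0.0], [0.0, 0.0, -1.0]]
ft_force: [0.5, -1.0, -2.0]
grip_width: 0.0595
time: 53.2
tool_pos: [0.5258, -0.1478, 0.1541]
[ 0.52214701 -0.14628062  0.14900011] 1.5049505488858161
```

View pics/w33.png

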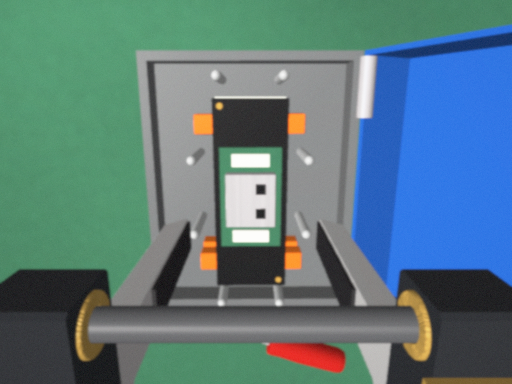

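View pics/sc33b.png

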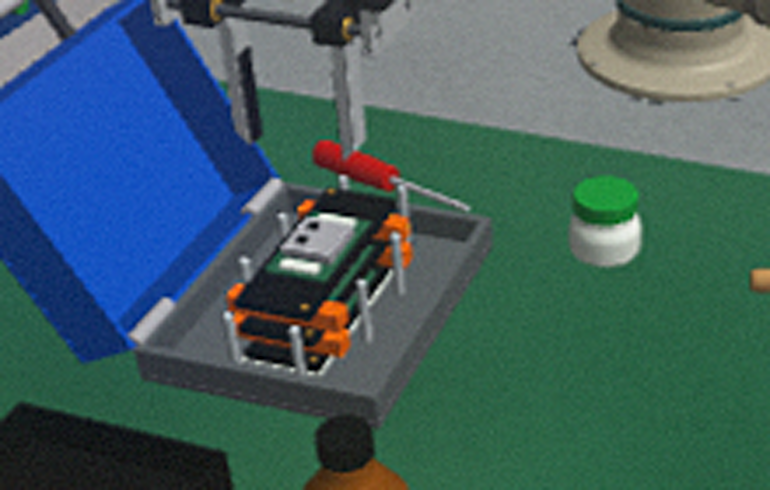

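```bash
python3 -m inch '0 0 -0.5 0 0 0 -0.2; 0 0 -1 0 0 0 0.15; 0 0 -1 0 0 0 0.15' | head -2; python3 -m inch '0 0.4 -0.3 0 0 0 0.15; 0 0.85 -0.5 0 0 0 0.15' |head -2; python3 -m inch '0.02 0.42 0 0 0 0 0.15; 0.04 0.85 0 0 0 0 0.15'|head -2;python3 -m inch '0.02 0.42 0 0 0 0 0.15; 0.04 0.77 0 0 0 0 0.15; 0.04 0.77 0 0 0 0 0.15; 0.04 0.77 0 0 0 0 0.15;0.04 0.77 0 0 0 0 0.15'|head -2
python3 - <<'E'
from h import *
c,im=shot('w34','wrist')
s=manip.read_state();print(s['tool_pos'],yawx(s),tool(s,[.528,-.395,.1994]))
for p in [(.528-.0,-.3953,.2144),(.593,-.3935,.2144),(.463,-.397,.2144)]: print(proj(c,p))
E
```

```text
time: 53.6
tool_pos: [0.5242, -0.1471, 0.2526]
time: 53.8
tool_pos: [0.5229, -0.23, 0.2968]
time: 54.0
tool_pos: [0.5293, -0.3169, 0.296]
time: 54.5
tool_pos: [0.5353, -0.3913, 0.2959]
[ 0.53549542 -0.39107722  0.296504  ] 1.56726352166396 [-0.07520949  0.03842727  0.97105231]
(np.float64(258.9249917126069), np.float64(203.90183222592984))
(np.float64(259.2481289072076), np.float64(120.78337586544131))
(np.float64(258.52087764883544), np.float64(277.40495250585593))
```

View pics/w34.png

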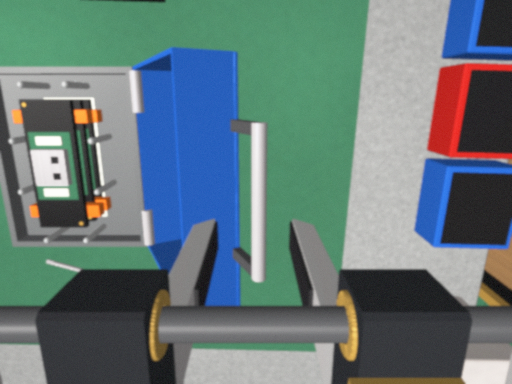

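```bash
python3 -m inch '-0.07 0.038 0.2 0 0 0 0.15; -0.07 0.038 0.5 0 0 0 0.15; -0.07 0.038 0.75 0 0 0 0.15; -0.07 0.038 0.75 0 0 0 0.15; -0.07 0.038 0.75 0 0 0 0.15' | head -2
python3 - <<'E'
from h import *
c,im=shot('w35','wrist')
s=manip.read_state();print(s['tool_pos'],yawx(s),tool(s,[.528,-.395,.1994]))
E
```

```text
time: 55.05
tool_pos: [0.529, -0.3956, 0.2227]
[ 0.52947798 -0.39626247  0.22366863] 1.5565056373601729 [-0.01486169 -0.01341948  0.24263864]
```

View pics/w35.png

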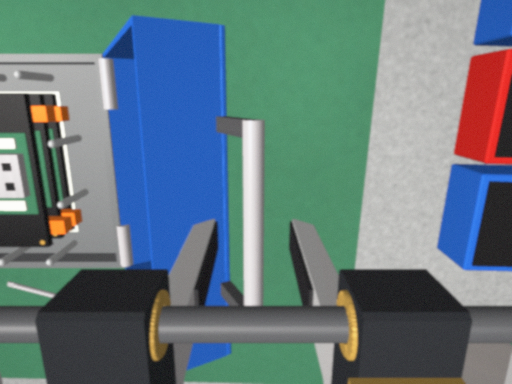

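```bash
python3 -m inch '0 -0.01 0.15 0 0 0 0.15; 0 -0.01 0.24 0 0 0 0.15; 0 -0.01 0.24 0 0 0 0.15; 0 -0.01 0.24 0 0 0 0.5; 0 -0.01 0.24 0 0 0 1; 0 -0.01 0.24 0 0 0 1;0 -0.01 0.24 0 0 0 1;0 -0.01 0.24 0 0 0 1' 30
python3 - <<'E'
import numpy as np
from h import *
s=manip.read_state();print(s['tool_pos'],yawx(s))
R=np.hypot(235,52);a=np.arctan2(52,235)
th=np.linspace(2.05,0,42)
y=-(R*np.cos(a+th)-235)/100;z=-(R*np.sin(a+th)-52)/100
b=0
for i in range(1,42):
    if max(abs(y[i]-y[b]),abs(z[i]-z[b]))>.99:
        b=i-1;print('--')
    print(th[i].round(3),(y[i]-y[b]).round(3),(z[i]-z[b]).round(3))
E
```

```text
time: 55.9
tool_pos: [0.5289, -0.3957, 0.1983]
tool_rot: [[1.0, 0.026, 0.001], [0.026, -1.0, -0.001], [0.001, 0.001, -1.0]]
ft_force: [-0.1, -0.8, 1.4]
grip_width: 0.011
[ 0.52886689 -0.39574626  0.19833088] 1.4967660985016613
2.0 -0.094 -0.075
1.95 -0.192 -0.145
1.9 -0.293 -0.21
1.85 -0.397 -0.27
1.8 -0.505 -0.325
1.75 -0.614 -0.374
1.7 -0.726 -0.418
1.65 -0.841 -0.456
1.6 -0.957 -0.488
--
1.55 -0.117 -0.026
1.5 -0.236 -0.047
1.45 -0.355 -0.062
1.4 -0.475 -0.07
1.35 -0.596 -0.073
1.3 -0.716 -0.07
1.25 -0.836 -0.06
1.2 -0.955 -0.045
--
1.15 -0.118 0.021
1.1 -0.236 0.049
1.05 -0.351 0.082
1.0 -0.465 0.12
0.95 -0.577 0.165
0.9 -0.687 0.215
0.85 -0.793 0.27
0.8 -0.897 0.331
--
0.75 -0.101 0.066
0.7 -0.198 0.136
0.65 -0.292 0.212
0.6 -0.382 0.292
0.55 -0.467 0.376
0.5 -0.549 0.465
0.45 -0.626 0.558
0.4 -0.698 0.654
0.35 -0.765 0.754
0.3 -0.827 0.857
0.25 -0.884 0.963
--
0.2 -0.052 0.109
0.15 -0.098 0.22
0.1 -0.138 0.333
0.05 -0.173 0.448
0.0 -0.202 0.565
```

```bash
python3 -m inch '0 -0.094 -0.075 0 0 0 1; 0 -0.192 -0.145 0 0 0 1; 0 -0.293 -0.21 0 0 0 1; 0 -0.397 -0.27 0 0 0 1; 0 -0.505 -0.325 0 0 0 1; 0 -0.614 -0.374 0 0 0 1; 0 -0.726 -0.418 0 0 0 1; 0 -0.841 -0.456 0 0 0 1; 0 -0.957 -0.488 0 0 0 1'
python3 - <<'E'
from h import *
s=manip.read_state();print(s['tool_pos'])
E
```

```text
time: 56.8
tool_pos: [0.5263, -0.2989, 0.2479]
tool_rot: [[1.0, 0.026, 0.001], [0.026, -1.0, -0.001], [0.001, 0.001, -1.0]]
ft_force: [-0.1, -1.7, 5.2]
grip_width: 0.0107
[ 0.52632354 -0.29885706  0.24788855]
```

```bash
python3 -m inch '0 -0.117 -0.03 0 0 0 1; 0 -0.236 -0.055 0 0 0 1; 0 -0.355 -0.07 0 0 0 1; 0 -0.475 -0.08 0 0 0 1; 0 -0.596 -0.083 0 0 0 1; 0 -0.716 -0.08 0 0 0 1; 0 -0.836 -0.07 0 0 0 1; 0 -0.955 -0.055 0 0 0 1'
python3 - <<'E'
from h import *
s=manip.read_state();print(s['tool_pos'])
E
```

```text
time: 57.6
tool_pos: [0.5238, -0.2032, 0.2521]
tool_rot: [[1.0, 0.026, 0.0], [0.026, -1.0, 0.0], [0.0, -0.0, -1.0]]
ft_force: [2.7, -1.4, 0.2]
grip_width: 0.011
[ 0.52382683 -0.20323083  0.25207867]
```

```bash
python3 -m inch '0 -0.118 0.021 0 0 0 1; 0 -0.236 0.049 0 0 0 1; 0 -0.351 0.082 0 0 0 1; 0 -0.465 0.12 0 0 0 1; 0 -0.577 0.165 0 0 0 1; 0 -0.687 0.215 0 0 0 1; 0 -0.793 0.27 0 0 0 1; 0 -0.897 0.331 0 0 0 1'
python3 - <<'E'
from h import *
s=manip.read_state();print(s['tool_pos'])
E
```

```text
time: 58.4
tool_pos: [0.5213, -0.114, 0.2186]
tool_rot: [[1.0, 0.026, -0.0], [0.026, -1.0, -0.0], [-0.0, 0.0, -1.0]]
ft_force: [3.4, 0.6, 0.2]
grip_width: 0.0114
[ 0.52129713 -0.11397202  0.21856257]
```

```bash
python3 -m inch '0 -0.101 0.066 0 0 0 1; 0 -0.198 0.136 0 0 0 1; 0 -0.292 0.212 0 0 0 1; 0 -0.382 0.292 0 0 0 1; 0 -0.467 0.376 0 0 0 1; 0 -0.549 0.465 0 0 0 1; 0 -0.626 0.558 0 0 0 1; 0 -0.698 0.654 0 0 0 1;0 -0.765 0.754 0 0 0 1; 0 -0.827 0.857 0 0 0 1; 0 -0.884 0.963 0 0 0 1'
python3 - <<'E'
from h import *
s=manip.read_state();print(s['tool_pos'])
E
```

```text
time: 59.5
tool_pos: [0.5189, -0.0259, 0.1219]
tool_rot: [[1.0, 0.026, -0.0], [0.026, -1.0, 0.0], [-0.0, -0.0, -1.0]]
ft_force: [2.5, 0.8, -2.1]
grip_width: 0.0111
[ 0.51886688 -0.02585081  0.12192378]
```

```bash
python3 -m inch '0 -0.052 0.109 0 0 0 1; 0 -0.098 0.22 0 0 0 1; 0 -0.138 0.333 0 0 0 1; 0 -0.173 0.448 0 0 0 1; 0 -0.19 0.51 0 0 0 1; 0 -0.19 0.51 0 0 0 1;0 -0.19 0.51 0 0 0 1'
python3 - <<'E'
from h import *
s=manip.read_state();print(s['tool_pos'])
E
```

```text
time: 60.2
tool_pos: [0.5185, -0.0073, 0.0718]
tool_rot: [[1.0, 0.026, -0.0], [0.026, -1.0, 0.0], [-0.0, -0.0, -1.0]]
ft_force: [2.1, 1.5, -2.4]
grip_width: 0.011
[ 0.5184783  -0.00734901  0.07176917]
```

```bash
python3 -m inch '0 -0.005 0.02 0 0 0 1; 0 -0.01 0.04 0 0 0 1; 0 -0.01 0.04 0 0 0 1; 0 -0.01 0.04 0 0 0 1'; python3 -m inch '0 -0.005 0.02 0 0 0 1;0 -0.005 0.02 0 0 0 1; 0 -0.005 0.02 0 0 0 1'
```

```text
time: 60.6
tool_pos: [0.5184, -0.0064, 0.068]
tool_rot: [[1.0, 0.026, 0.0], [0.026, -1.0, -0.0], [0.0, 0.0, -1.0]]
ft_force: [2.0, 1.9, -2.2]
grip_width: 0.0114
time: 60.9
tool_pos: [0.5184, -0.006, 0.0658]
tool_rot: [[1.0, 0.026, -0.0], [0.026, -1.0, -0.0], [-0.0, 0.0, -1.0]]
ft_force: [1.7, 1.3, -1.7]
grip_width: 0.0109
```

```bash
python3 -m inch '0 0 0.01 0 0 0 1; 0 0 0.02 0 0 0 1; 0 0 0.02 0 0 0 1'|grep -E 'force|pos'; python3 -m inch '0 0 0.01 0 0 0 1; 0 0 0.02 0 0 0 1; 0 0 0.02 0 0 0 1'|grep -E 'force|pos'
```

```text
tool_pos: [0.5184, -0.0056, 0.064]
ft_force: [0.6, 3.8, 1.1]
tool_pos: [0.5184, -0.0052, 0.0623]
ft_force: [-0.0, 5.3, 6.2]
```

```bash
python3 -m inch '0 0 0 0 0 0 0.7; 0 0 0 0 0 0 0.3; 0 0 0 0 0 0 0.15; 0 0 0 0 0 0 0.15; 0 0 -0.2 0 0 0 0.15;0 0 -0.6 0 0 0 0.15;0 0 -1 0 0 0 0.15;0 0 -1 0 0 0 0.15'|head -2; python3 -m inch '0 0 -0.5 0 0 0 0.15; 0 -0.5 -0.7 0 0 0 0.15; 0 -0.9 -0.9 0 0 0 0.15; 0 -0.9 -0.9 0 0 0 0.15'
python3 - <<'E'
from h import *
c,im=shot('sc36','scene');cv2.imwrite('pics/sc36b.png',cv2.resize(im,None,fx=1.5,fy=1.5,interpolation=cv2.INTER_CUBIC))
c,im=shot('w36','wrist')
c,im=shot('t36','top');cv2.imwrite('pics/t36b.png',cv2.resize(im,None,fx=1.5,fy=1.5,interpolation=cv2.INTER_CUBIC))
E
```

```text
time: 62.3
tool_pos: [0.5223, -0.0067, 0.167]
time: 62.7
tool_pos: [0.5171, 0.0882, 0.254]
tool_rot: [[1.0, 0.031, 0.005], [0.031, -1.0, 0.003], [0.005, -0.002, -1.0]]
ft_force: [-0.5, -0.7, 0.9]
grip_width: 0.0401
```

View pics/sc36b.png

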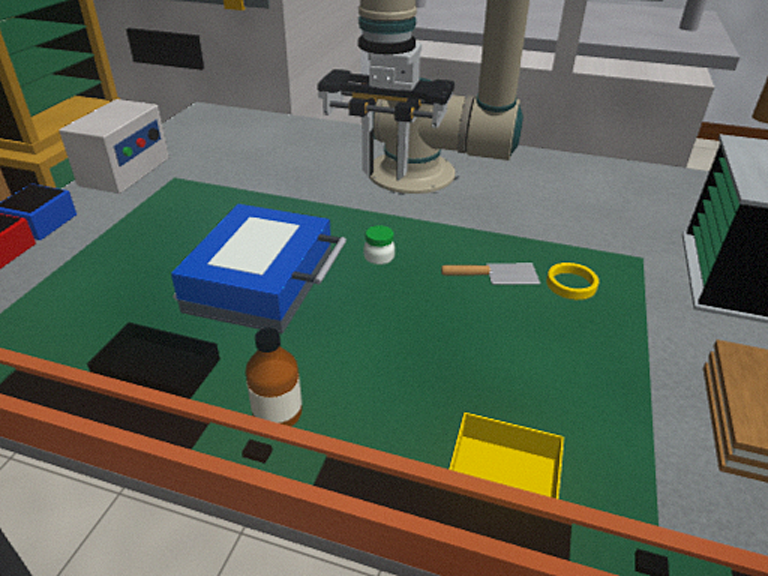

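View pics/t36b.png

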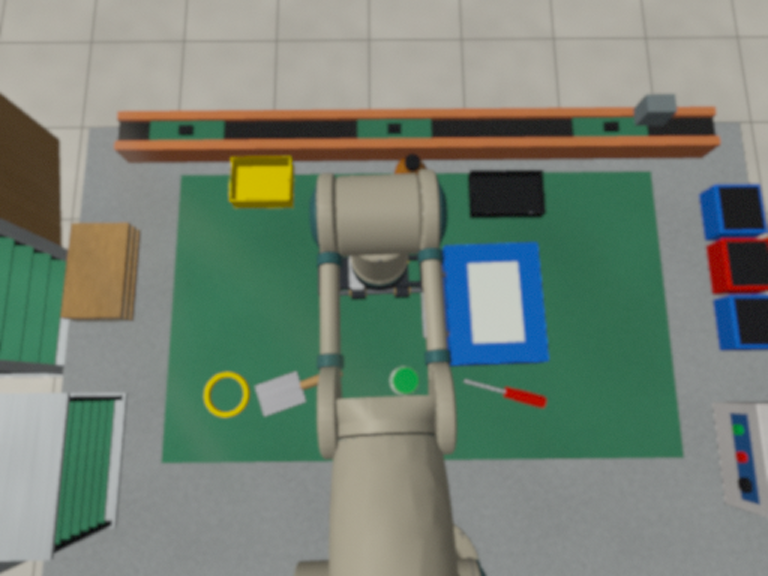

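View pics/w36.png

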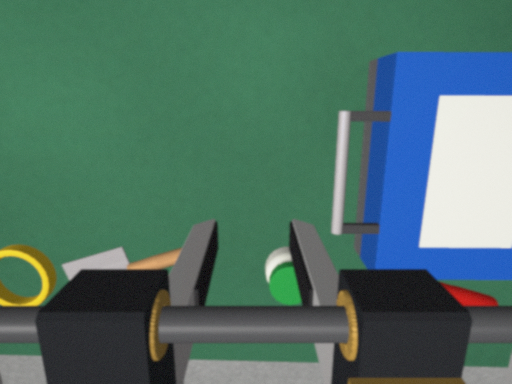

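```bash
python3 - <<'E'
import cv2,numpy as np
a=cv2.imread('pics/scene0.png')[130:225,110:250];b=cv2.imread('pics/sc36.png')[130:225,110:250]
print(cv2.absdiff(a,b).mean(), cv2.phaseCorrelate(cv2.cvtColor(a,6).astype('f4'),cv2.cvtColor(b,6).astype('f4')))
d=cv2.absdiff(cv2.imread('pics/scene0.png'),cv2.imread('pics/sc36.png')).max(2)>60
for n,r in dict(hood=(130,225,110,250),jar=(145,185,235,275),tools=(165,205,285,405),bottle=(210,285,160,205),scrap=(210,260,55,150)).items(): print(n,d[r[0]:r[1],r[2]:r[3]].sum())
E
```

```text
3.7270175438596493 ((-0.03437532128361909, -0.025289284275970658), 0.9937979631401874)
hood 41
jar 0
tools 138
bottle 0
scrap 0
```

```bash
python3 - <<'E'
from workcell import manip
print(manip.finish_job())
E
```

```text
the job is handed in; nothing more can be done
None
```

The job is done and handed in after about 63 s of robot time, well inside the 210 s limit.

- **Flap opened:** I turned the flap back to about 2.0 rad and let go. It stayed open on its stop.
- **Packing:** All three pallets are stacked on the white outline. There are two sticks across each of the two gaps, about 60 mm either side of the middle. Pictures taken after each placing showed the pallets centred and level between the posts.
- **Flap closed:** I eased the flap down by its bar at about 0.5 rad/s. I let go only after it was pressing about 6 N on its seat.

**Last checks:**
- In the scene picture the closed hood lies within 0.04 pixel of where it started.
- The jar, bottle and scrap tray regions show no change.
- The check regions for the hood (41 changed pixels) and the tools (138) did show differences. I put these down to the removed sticks and pallets, which lay partly inside those regions, but did not check further. By eye, the screwdriver, scraper and tape roll look where they were.
- I noticed no pallet being knocked aside during the run, and no check failed.

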